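# Reload the face grinder's vise and feed the glass bars up to the wheel

## Robot

A 6-joint arm with a two-finger parallel gripper is mounted at the origin on the work surface. World frame = base frame: x ahead of the robot, y to its left, z up, the work surface at z = 0. Lengths are in mm, angles in rad, forces in N, time in s.
With the tool pointing down it reaches from about 300 to 775 mm from the base axis. Payload 14.6 kg.
Tool frame: the origin (TCP) lies midway between the tips of the shut fingers; the grasp point (between the pads) lies 19 mm behind it; z points along the fingers, y is the direction in which the jaws open and shut (so a half turn about z gives the same grasp; the last joint's range is limited). The gripper opens to 94 mm and grips with 3 to 60 N. Pads are 16 mm wide; open, the fingers measure 119 mm over their backs; the gripper's body (75 mm by 177 mm) begins 78 mm behind the grasp point.
Start: joints at [1.209, 0.3, 1.521, -0, 1.321, -0.067], TCP at [159.799, 526.264, 205.446] pointing down, gripper open.
Joint ranges: [-3.03, 3.03], [-0.79, 2.21], [0.23, 2.52], [-1.04, 4.18], [0, 3.07], [-2.55, 2.55]. Speed limits (rad/s): [2.22, 2.22, 2.57, 3.14, 3.14, 3.14].

## Interface

Orientations are given as [roll, pitch, yaw] about the fixed x, y, z axes, in that order (R = Rz(yaw) Ry(pitch) Rx(roll)).
In Python, from cell import manip gives the robot as it stands.
- The arm moves only by the tool play_rows, never from a script. Its argument "commands" is a list of rows, each an object of numbers: "x", "y", "z": the shift along the tool's x, y, z in m; "wx", "wy", "wz": the turn, a rotation vector about the tool's x, y, z in degrees; "grip": the opening, from 0 (shut) to 1 (fully open). In form: [{"x": .., "y": .., "z": .., "wx": .., "wy": .., "wz": .., "grip": ..}, ...]. A call has 1 to 20 rows; each row shifts and turns the commanded pose from where the row before left it, along the tool's axes as they then stand; what a row does not reach is not made up. A row lasts 1/8 s, in which the tool goes at most 62.5 mm and 10.7 degrees, less where a joint would pass 70% of its speed; a pose out of reach is approached as far as the arm can. A call is refused whole if a number of a shift passes 0.0625 or a number of a turn 10.7, either way. A call with a gripper value outside its range is refused whole. The fingers move at their own pace and stop on an object; "squeeze" is the grip in N (left out, the last holds). Time passes only in rows, so rows that do not move let the fingers close. It gives the time, the measured TCP pose, the force and the opening at its end, in the units of the state.
- manip.read_state(): the state, without advancing time (a new reading comes with each control period).
- manip.camera(name): name is "scene" or "top"; returns (picture, depth): 384x512x3 uint8, red, green, blue; 384x512 float32, mm along the optical axis (not along the pixel's ray), 0 where there is no reading.
- manip.camera_info(name): a dict with "intrinsics" (3x3 intrinsics, pixels), "k1" (the pictures are not rectified: a ray, as slopes to the right and down, at radius r is drawn at 1 + k1 r^2 times it, then the intrinsics apply), "camera_from_world" (4x4, takes a point from world to camera coordinates). Camera axes: x right, y up, looking along -z (the intrinsics and any distortion apply to the point x, -y, -z); pixel columns grow to the right and rows downward; lengths in mm; the calibration is good to about 2 mm. A picture is of the moment at which its call begins. camera_info takes no time and is no camera call.
- manip.sign_off(): hands the job in, once; it reports no verdict.
The state is a dict: "clock": time; "joints": joint angles; "qd": joint speeds; "effort": joint torques, N m; "eef_pos": TCP position; "eef_rot": TCP orientation; "wrist_force": force on the tool from outside, world axes, zero at the start; "moment": the same for the moment, N m; "finger_gap": finger opening in mm.
Only numpy, scipy, OpenCV 4.12 (cv2) and the standard library are available. Lean on these libraries where they do the work, as an engineer would, in place of code of your own. Each camera call takes 0.05 s, during which the arm holds its last target.

## Task

Take the two finished glass bars out of the open vise and put them in the plywood tray, then lay all the new bars from the bench across the vise bed, side by side between the jaws and centred on them. Wind the vise crank until the jaw grips the bars tight, then wind the feed crank exactly three full turns towards the wheel (clockwise as seen from the crank's end) and leave it there; any further and the glass meets the wheel. Do not knock over the glass bottles.

Things in the scene. Friction and masses are not known exactly. Their poses are not given: they have to be found in the camera images.
- bar1_mid (a point): new glass bar no. 1, white opal glass, 60 x 16 x 16 mm, about 40 g, lying on the bench on the robot's left; this point is its centre, its x axis runs along the bar's length. Two to four new bars are present (the others are absent)
- bar2_mid (a point): new glass bar no. 2, white opal glass, 60 x 16 x 16 mm, about 40 g, lying on the bench on the robot's left; this point is its centre, its x axis runs along the bar's length. Two to four new bars are present (the others are absent)
- bar3_mid (a point): new glass bar no. 3, white opal glass, 60 x 16 x 16 mm, about 40 g, lying on the bench on the robot's left; this point is its centre, its x axis runs along the bar's length. Two to four new bars are present (the others are absent)
- bar4_mid (a point): new glass bar no. 4, white opal glass, 60 x 16 x 16 mm, about 40 g, lying on the bench on the robot's left; this point is its centre, its x axis runs along the bar's length. Two to four new bars are present (the others are absent)
- done1_mid (a point): finished glass bar, 60 x 16 x 16 mm like the new ones and told from them only by its place: at the start it lies loose in the open vise, across the bed. This point is its centre, x along its length
- done2_mid (a point): finished glass bar, 60 x 16 x 16 mm like the new ones and told from them only by its place: at the start it lies loose in the open vise, across the bed. This point is its centre, x along its length
- tray: open plywood tray for finished bars on the robot's right, fixed, outside 130 (its x) x 190 (its y) x 22 mm high, walls and floor 6 mm; origin at the centre of its underside
- vise_seat (a point): point on the vise bed (flat top of the steel sliding table, 120 mm above the bench), mid-way along the face of the fixed jaw; moves with the slide. x: jaw-closing direction, from moving to fixed jaw, roughly away from the robot; y along the jaws; z up. The room for bars runs from here along -x over the jaw opening; they lie side by side, lengths along y, centred on the jaws
- jaw_part: face of the moving jaw (the one nearer the robot), driven by the vise crank; both jaws are 50 mm wide, 13 mm above the bed, so bars overhang the jaws by 5 mm at each end and stand 3 mm proud: fingers can hold a bar by its two ends beside the jaws. The table runs from 27 mm on the wheel side (-y) to 75 mm on the other side (+y) of the jaws' middle
- vise_jaw (a joint): travel of the moving jaw in m towards the fixed jaw; the opening between the jaw faces is 0.080 m minus this value. It starts between about -0.0035 and 0.0035
- vise_crank (a joint): angle of the vise crank, rad, counted over all turns; 0 = handle straight up. Grows clockwise seen from its outer end (robot's side), closing the vise 10 mm per turn (travel = 0.010 x angle / 6.283 m). Starts at -2 to 2; stays where left. Needs 2 N at the handle; once the jaw meets the bars (opening 16 mm x number of bars) 10 N an eighth of a turn on, which is tight; wound harder it springs back to that when let go
- vise_crank_handle (a point): middle of the vise crank's revolving black handle: a horizontal grip 46 mm long, 21 mm thick, parallel to the crank's shaft, free to spin on its pin, 45 mm off the shaft axis; it sticks out towards the robot (along -x of vise_seat) and can be pinched from above all the way round
- vise_crank_centre (a point): point on the vise crank's shaft axis about which the handle's middle circles (radius 45 mm, vertical plane square to x of vise_seat), 129 mm above the bench; moves with the slide. At angle a the handle's middle is 45 mm x (-sin a along y of vise_seat, cos a up) from it
- feed_crank (a joint): angle of the feed crank, rad, counted over all turns; 0 at the start, slide against its back stop, handle straight up. Grows clockwise seen from its outer end (robot's left) and then feeds slide and vise towards the wheel (along -y of vise_seat), 12 mm per turn. Stays where left; about 2 N at the handle. There is no dial
- feed_crank_handle (a point): middle of the feed crank's revolving black handle, same handle as on the vise crank, 45 mm off its shaft; it sticks out to the robot's left (along +y of vise_seat), parallel to its shaft, and can be pinched from above all the way round
- feed_crank_centre (a point): point on the feed crank's shaft axis about which the handle's middle circles (radius 45 mm, vertical plane square to y of vise_seat), 80 mm above the bench. At angle a the handle's middle is 45 mm x (-sin a along x of vise_seat, cos a up) from it
- grinder: bench face grinder, grey, fixed: wheel 140 mm across with guard (172 mm high) and motor at the robot's right end, its flat face to the vise; sliding table with vise in the middle; feed crank at the left end. Origin on the bench under the vise, axes as vise_seat. The wheel is 48 mm from the ends of centred bars with the slide back, 12 mm after three turns
- bottle1: green glass bottle standing on the bench, 62 mm across and 190 mm tall; origin at the centre of its underside
- bottle2: green glass bottle standing on the bench, 62 mm across and 190 mm tall; origin at the centre of its underside
Mind the look-alikes: they are no part of the job. What is shaped like the part that bears bar4_mid but turquoise is not meant. Leave any pink look-alike of the part that bears bar1_mid alone.

How it is judged:
By the outcome, as a careful person would: the job done as asked, in the order asked, and still so for the second after the job is handed in, with the robot touching nothing.
Of bar1, bar2, bar3, bar4 only 2 to 4 are there at a start; the rules pass over those that are not, and their reading is None.
At some moment in a run one of bar1, bar2, bar3, bar4, done1, done2 may be knocked a few centimetres aside while the robot is not near it.
It also fails if it takes over 210 s, if anything falls off the work surface, if the arm or the gripper's body presses on something with over 40 N, if the wrist force passes 120 N, or if a joint passes its speed limit or range.

## Working session

There is one attempt and no reset: what is moved stays moved. The work goes in short steps, Python scripts to look and compute and a tool call to move; the robot and the scene stay as the last step left them, time stands still between calls to the robot, and variables do not carry over. Pictures are saved under pics/ and viewed, and the job is handed in when it is done.

Besides the shell and the picture viewer there is one more tool, called as name(argument=value, ...), one argument or row to a line, values as JSON. play_rows: Moves the arm, as the interface text tells. Its arguments: {"type":"object","properties":{"commands":{"type":"array"},"squeeze":{"type":"number"}},"required":["commands"]}

```bash
ls; mkdir -p pics
python3 - <<'E'
from cell import manip
import cv2,numpy as np
print(manip.read_state())
for n in ["scene","top"]:
    p,d=manip.camera(n); np.savez(f"pics/{n}0.npz",p=p,d=d)
    cv2.imwrite(f"pics/{n}0.png",cv2.resize(p[:,:,::-1],(800,600),interpolation=cv2.INTER_CUBIC))
    print(n,manip.camera_info(n))
E
```

```text
pics
{'clock': 0.0, 'joints': array([ 1.20942683e+00,  3.00456437e-01,  1.52156440e+00, -2.13391270e-05,
        1.32067666e+00, -6.65994319e-02]), 'qd': array([-0.00151624,  0.00046594,  0.00133878,  0.000144  , -0.00132935,
        0.00072136]), 'effort': array([ 1.68177059e-03, -5.31803441e+01, -3.52744889e+01,  7.08556990e-02,
        2.43146508e-02, -1.10098938e-04]), 'eef_pos': array([159.70520672, 526.0411796 , 204.9014221 ]), 'eef_rot': array([-3.14048889e+00, -5.29039819e-05,  2.84682785e+00]), 'wrist_force': array([-0.4009419 ,  0.59193327, -0.47608257]), 'moment': array([-0.01079565, -0.03956388,  0.00113659]), 'finger_gap': 93.63043276164703}
scene {'intrinsics': array([[381.41896217,   0.        , 259.8040066 ],
       [  0.        , 381.41896217, 190.02070112],
       [  0.        ,   0.        ,   1.        ]]), 'k1': -0.09562528371587924, 'camera_from_world': array([[-7.15232540e-01,  6.98793653e-01,  1.13949257e-02,
         3.52513179e+02],
       [-5.47951537e-01, -5.70813235e-01,  6.11491099e-01,
         1.80155862e+02],
       [ 4.33810473e-01,  4.31114465e-01,  7.91169256e-01,
        -1.44090475e+03],
       [ 0.00000000e+00,  0.00000000e+00,  0.00000000e+00,
         1.00000000e+00]])}
top {'intrinsics': array([[351.59302238,   0.        , 258.7955241 ],
       [  0.        , 351.59302238, 197.15577435],
       [  0.        ,   0.        ,   1.        ]]), 'k1': -0.06894998671429163, 'camera_from_world': array([[-6.20071290e-03, -9.99967916e-01,  5.07134058e-03,
         2.46702180e+01],
       [ 9.78848362e-01, -5.03250217e-03,  2.04525201e-01,
        -5.08338417e+02],
       [-2.04493118e-01,  6.23227547e-03,  9.78848162e-01,
        -1.19890195e+03],
       [ 0.00000000e+00,  0.00000000e+00,  0.00000000e+00,
         1.00000000e+00]])}
```

The two views show four new white bars in top at about (226,309), (289,304), (227,336), (282,336), with turquoise and pink look-alikes at (282,265), (200,366) and (243,381). The finished bars lie in the vise near (425,272). Enlarging next.

```bash
cat > h.py <<'E'
from cell import manip
import cv2,numpy as np
from scipy.spatial.transform import Rotation as R
info={n:manip.camera_info(n) for n in ["scene","top"]}
def grab(tag):
    o={}
    for n in ["scene","top"]:
        p,d=manip.camera(n); np.savez(f"pics/{n}{tag}.npz",p=p,d=d); o[n]=(p,d)
    return o
def load(n,tag):
    z=np.load(f"pics/{n}{tag}.npz"); return z["p"],z["d"]
def ray(n,u,v):
    i=info[n];K=i["intrinsics"]
    D=np.array([i["k1"],0,0,0,0.])
    x,y=cv2.undistortPoints(np.array([[[u,v]]],float),K,D)[0,0]
    T=i["camera_from_world"];Rm=T[:3,:3];c=-Rm.T@T[:3,3]
    return c,Rm.T@np.array([x,-y,-1.])
def onz(n,u,v,z):
    c,d=ray(n,u,v); return c+d*(z-c[2])/d[2]
def tri(a,b):
    (c1,d1),(c2,d2)=ray("scene",*a),ray("top",*b)
    A=np.stack([d1,-d2],1);s=np.linalg.lstsq(A,c2-c1,rcond=None)[0]
    p,q=c1+d1*s[0],c2+d2*s[1]; return (p+q)/2,np.linalg.norm(p-q)
def proj(n,P):
    i=info[n];T=i["camera_from_world"];q=T[:3,:3]@np.asarray(P,float)+T[:3,3]
    x,y=q[0]/-q[2],-q[1]/-q[2];r2=x*x+y*y;s=1+i["k1"]*r2
    K=i["intrinsics"];return np.array([K[0,0]*x*s+K[0,2],K[1,1]*y*s+K[1,2]])
def cloud(n,d):
    i=info[n];K=i["intrinsics"];D=np.array([i["k1"],0,0,0,0.])
    vv,uu=np.mgrid[0:384,0:512]
    xy=cv2.undistortPoints(np.stack([uu,vv],-1).reshape(-1,1,2).astype(float),K,D).reshape(384,512,2)
    c=np.stack([xy[...,0]*d,-xy[...,1]*d,-d],-1)
    T=i["camera_from_world"];return (c-T[:3,3])@T[:3,:3]
def crop(n,tag,x0,y0,w,h,s,name,marks=()):
    p,_=load(n,tag);c=cv2.resize(p[y0:y0+h,x0:x0+w,::-1],None,fx=s,fy=s,interpolation=cv2.INTER_CUBIC).copy()
    step=10 
    for x in range((x0//step+1)*step,x0+w,step):
        cv2.putText(c,str(x),(int((x-x0+.5)*s)-10,10),0,.35,(0,255,255),1);cv2.line(c,(int((x-x0+.5)*s),12),(int((x-x0+.5)*s),18),(0,255,255),1)
    for y in range((y0//step+1)*step,y0+h,step):
        cv2.putText(c,str(y),(0,int((y-y0+.5)*s)+4),0,.35,(0,255,255),1);cv2.line(c,(24,int((y-y0+.5)*s)),(30,int((y-y0+.5)*s)),(0,255,255),1)
    for m in marks: cv2.circle(c,(int((m[0]-x0+.5)*s),int((m[1]-y0+.5)*s)),3,(0,0,255),1)
    cv2.imwrite(f"pics/{name}.png",c)
E
python3 - <<'E'
from h import *
import shutil
crop("top","0",225,140,130,80,6,"tv0")
crop("top","0",110,160,110,95,6,"tb0")
crop("scene","0",145,150,145,115,5,"sv0")
crop("scene","0",290,240,140,100,5,"sb0")
# white bars detection
for n in ["top","scene"]:
    p,d=load(n,"0");C=cloud(n,d);q=p.astype(int)
    m=((q.min(2)>170)&(q.max(2)-q.min(2)<45)&(d>0)&(C[...,2]<60)).astype(np.uint8)
    k,l,st,ce=cv2.connectedComponentsWithStats(m)
    for j in range(1,k):
        if 15<st[j,4]<400:
            P=C[l==j]; pts=np.argwhere(l==j)[:,::-1].astype(np.float32)
            print(n,st[j],ce[j].round(1),np.median(P,0).round(1),cv2.minAreaRect(pts)[1:], )
E
```

```text
top [182  97  22  17 241] [191.9 104.9] [873.6 275.   43.9] ((20.240793228149414, 14.669931411743164), 21.801410675048828)
top [261  97  24  16 261] [273.  104.8] [873.8 -34.8  43.2] ((15.0, 23.0), 90.0)
top [115 105  37  22 392] [133.  115.6] [828.6 498.   47.2] ((35.33739471435547, 11.735665321350098), 19.025604248046875)
top [130 151  20  17  85] [143.1 161.2] [642.  440.3  47.9] ((11.973505973815918, 18.715869903564453), 54.462318420410156)
top [369 163  12  24 226] [374.  175.2] [ 593.8 -409.7   18.6] ((23.0, 11.0), 90.0)
top [335 172  15  13  61] [344.3 178.8] [ 583.5 -300.    15.9] ((10.198039054870605, 14.708709716796875), 78.69007110595703)
top [136 193  17   9  94] [144.  197.2] [518.6 445.3  15.1] ((5.3357834815979, 16.97749137878418), 75.96376037597656)
top [176 192  18   6  94] [184.6 194.3] [529.2 294.5  14.6] ((5.0, 17.0), 90.0)
top [137 212  17   6  93] [144.7 214.6] [452.1 439.6  15.4] ((5.0, 16.0), 90.0)
top [172 212  17   6  91] [179.9 214.4] [454.2 310.   14.7] ((5.0, 16.0), 90.0)
top [186 233  37  36 288] [203.9 251. ] [321.9 222.7   6.8] ((43.84062194824219, 10.
[... 3217 characters left out ...]
.7 -749.2] ((6.305926322937012, 7.761139392852783), 75.96376037597656)
scene [ 34 354   4   5  16] [ 35.5 355.8] [1412.7 -518.3 -751.1] ((4.0, 3.0), 90.0)
scene [329 355  26  21 132] [338.4 369.2] [688.3 473.2  46.1] ((26.832813262939453, 14.310833930969238), 26.56505012512207)
scene [ 69 357  11   8  33] [ 74.2 360.6] [1281.1 -373.5 -751.5] ((4.427187919616699, 10.119288444519043), 71.56504821777344)
scene [  8 358   9   4  23] [ 12.6 360. ] [1505.3 -571.  -750.9] ((3.0, 8.0), 90.0)
scene [  0 365  16  19 228] [  6.  374.3] [1560.1 -530.8 -750.3] ((15.0, 18.0), 0.0)
scene [ 65 369  18  15 131] [ 73.1 377.7] [1326.7 -311.6 -749.5] ((15.752410888671875, 14.884167671203613), 7.125016689300537)
```

Run:
```python
from h import *
for n,rs in [("top",[(250,145,45,60)]),("scene",[(200,185,60,55)])]:
    p,d=load(n,"0");C=cloud(n,d);x0,y0,w,h=rs[0]
    S=np.zeros((384,512),bool);S[y0:y0+h,x0:x0+w]=1
    g=p.astype(int).max(2)
    m=(S&(g<125)&(C[...,2]>120)&(C[...,2]<145)).astype(np.uint8)
    k,l,st,ce=cv2.connectedComponentsWithStats(m)
    for j in range(1,k):
        if st[j,4]>15:
            P=C[l==j];r=cv2.minAreaRect(P[:,:2].astype(np.float32)); print(n,st[j],P.mean(0).round(1),P[:,2].min().round(1),P[:,2].max().round(1),r)
    # bars in vise
    m=(S&(p.astype(int).min(2)>195)&(C[...,2]>127)&(C[...,2]<150)).astype(np.uint8)
    k,l,st,ce=cv2.connectedComponentsWithStats(m)
    for j in range(1,k):
        if st[j,4]>15:
            P=C[l==j];r=cv2.minAreaRect(P[:,:2].astype(np.float32)); print("white",n,st[j],ce[j],P.mean(0).round(1),r)
# jaw corners hand-read
print("fixed/moving jaw corners top@133")
for u,v in [(259,152),(273,150.5),(273,155),(259.5,157.5),(264,181),(277.5,179),(278.5,185.5),(265,188)]: print((u,v),onz("top",u,v,133).round(1))
print("scene@133")
for u,v in [(217.5,217.5),(229.5,226.5),(226,231),(212.5,222.5),(238,190.5),(251.5,199.5),(248,204),(235,195)]: print((u,v),onz("scene",u,v,133).round(1))
```

```text
top [260 151  13   4  29] [648.1  -4.3 133. ] 128.2 137.1 ((648.8912353515625, -3.472003936767578), (9.67086410522461, 42.14976501464844), 12.619701385498047)
top [290 158   4  20  22] [595.8 -89.4 133. ] 120.6 144.7 ((593.5833129882812, -89.75654602050781), (62.13115692138672, 1.4428682327270508), 9.464893341064453)
top [265 182   7   6  18] [533.2  -7.3 139.5] 134.0 144.5 ((535.0657348632812, -9.023555755615234), (15.556163787841797, 19.107162475585938), 9.500120162963867)
white top [259 155  15   4  28] [266.10714286 156.17857143] [634.3  -3.5 133.1] ((634.2123413085938, -3.0681705474853516), (6.513889789581299, 48.8909797668457), 8.376182556152344)
white top [258 162  18   7  91] [266.50549451 165.06593407] [601.9  -4.5 135.6] ((602.671875, -4.557310104370117), (17.03200912475586, 59.470298767089844), 6.977110862731934)
white top [261 170  19   9  92] [269.88043478 174.13043478] [570.1 -15.5 135.4] ((570.5252075195312, -15.497764587402344), (15.94591236114502, 59.18230438232422), 11.086319923400879)
white top [272 194  18   6  56] [278.53571429 196.14285714] [492.9 -42.9 141.6] (
[... 1150 characters left out ...]
83146067] [606.   -4.2 135. ] ((605.6641845703125, -4.560111999511719), (14.691011428833008, 57.91861343383789), 7.947206974029541)
fixed/moving jaw corners top@133
(259, 152) [649.5  20.6 133. ]
(273, 150.5) [654.7 -27.4 133. ]
(273, 155) [638.5 -27.1 133. ]
(259.5, 157.5) [629.7  19.  133. ]
(264, 181) [547.    4.5 133. ]
(277.5, 179) [553.7 -41.  133. ]
(278.5, 185.5) [531.2 -44.  133. ]
(265, 188) [522.8   1.4 133. ]
scene@133
(217.5, 217.5) [640.  -21.3 133. ]
(229.5, 226.5) [635.4  24.2 133. ]
(226, 231) [652.   28.5 133. ]
(212.5, 222.5) [660.8 -18.2 133. ]
(238, 190.5) [534.1 -52.1 133. ]
(251.5, 199.5) [528.1  -0.6 133. ]
(248, 204) [546.4   4.  133. ]
(235, 195) [551.6 -45.9 133. ]
```

```bash
python3 - <<'E'
from h import *
crop("top","0",232,144,66,56,12,"tv1")
crop("scene","0",200,180,90,70,8.5,"sv1")
E
python3 - <<'E'
from h import *
for n,L in [("top",[((248.6,156),(255,196)),((254.3,156),(261.3,195)),((244.3,158),(250.5,195))]),("scene",[((263,199.5),(231.5,235)),((268.5,202),(236.5,239)),((272.5,206),(242,242))])]:
    for a,b in L:
        P,Q=onz(n,*a,120),onz(n,*b,120); d=P-Q
        print(n,P.round(1),Q.round(1),"angle",np.degrees(np.arctan2(d[1],d[0])).round(2))
p,d=load("top","0");C=cloud("top",d)
for n in ["top","scene"]:
    p,d=load(n,"0");C=cloud(n,d)
    m=(p.max(2)<65)&(C[...,2]>30)&(C[...,2]<200)&(C[...,0]>350)&(C[...,0]<700)&(C[...,1]<260)&(C[...,1]>-150)
    k,l,st,ce=cv2.connectedComponentsWithStats(m.astype(np.uint8))
    for j in range(1,k):
        if st[j,4]>12: print(n,st[j],ce[j].round(1),C[l==j].mean(0).round(1),cv2.minAreaRect(C[l==j][:,:2].astype(np.float32)))
E
```

```text
top [639.6  56.5 120. ] [498.4  35.  120. ] angle 8.67
top [639.5  36.8 120. ] [501.7  13.7 120. ] angle 9.51
top [632.5  71.3 120. ] [501.9  50.1 120. ] angle 9.23
scene [497.1  15.9 120. ] [644.8  42.1 120. ] angle -169.94
scene [491.9  33.5 120. ] [643.5  61.  120. ] angle -169.72
scene [493.7  51.7 120. ] [639.   78.3 120. ] angle -169.62
top [222 173  11   6  47] [227.  175.4] [566.6 128.7 134.3] ((566.65087890625, 129.0416259765625), (13.855622291564941, 35.73737716674805), 8.589851379394531)
top [286 198   7  12  55] [289.1 203.1] [468.1 -76.7 148.5] ((467.3360290527344, -77.29924011230469), (36.736473083496094, 16.694507598876953), 7.478288650512695)
scene [247 169   7   9  29] [250.  172.3] [467.5 -70.8 145.7] ((467.708251953125, -71.3437271118164), (35.43207550048828, 6.965029239654541), 12.619588851928711)
scene [267 233  14  11  75] [273.2 237.6] [573.3 132.  131.9] ((572.5715942382812, 131.9449462890625), (13.291876792907715, 38.45829772949219), 8.075651168823242)
```

```bash
cat >> h.py <<'E'
def bars(tag,zlo,zhi,region,thr=185):
    """white blobs: fit top-face rectangle; both views"""
    out=[]
    for n in ["top","scene"]:
        p,d=load(n,tag);C=cloud(n,d);q=p.astype(int)
        m=(q.min(2)>thr)&(q.max(2)-q.min(2)<60)&(C[...,2]>zlo)&(C[...,2]<zhi)
        x0,x1,y0,y1=region
        m&=(C[...,0]>x0)&(C[...,0]<x1)&(C[...,1]>y0)&(C[...,1]<y1)
        k,l,st,ce=cv2.connectedComponentsWithStats(m.astype(np.uint8))
        for j in range(1,k):
            if st[j,4]>25:
                P=C[l==j];c=P.mean(0);xy=P[:,:2]-c[:2]
                w,v=np.linalg.eigh(xy.T@xy);a=np.degrees(np.arctan2(v[1,1],v[0,1]))%180
                r=cv2.minAreaRect(P[:,:2].astype(np.float32))
                print(n,"px",ce[j].round(1),"n",st[j,4],"c",c.round(1),"onz", onz(n,*ce[j],np.round(zhi-zlo)*0+c[2])[:2].round(1),"ang",a.round(1),"rect",np.round(r[0],1),np.round(r[1],1))
E
python3 - <<'E'
from h import *
bars("0",5,25,(380,600,230,520))
for n in ["top","scene"]:
    p,d=load(n,"0");C=cloud(n,d);q=p.astype(int)
    m=(q[...,1]>q[...,0]+25)&(q[...,1]>q[...,2]+10)&(C[...,2]>20)&(C[...,2]<200)
    for nm,R4 in [("b1",(300,500,80,260)),("b2",(350,700,-520,-330))]:
        S=m&(C[...,0]>R4[0])&(C[...,0]<R4[1])&(C[...,1]>R4[2])&(C[...,1]<R4[3])
        P=C[S]; print(n,nm,len(P),P.min(0).round(),P.max(0).round(),P.mean(0).round())
    # tray: yellowish
    m=(q[...,0]>q[...,2]+40)&(q[...,0]>190)&(C[...,2]>0)&(C[...,2]<40)&(C[...,1]<-120)&(C[...,1]>-420)&(C[...,0]<560)&(C[...,0]>300)
    P=C[m];r=cv2.minAreaRect(P[:,:2].astype(np.float32));print("tray",n,len(P),r,P[:,2].min(),P[:,2].max())
crop("top","0",305,180,120,80,6,"tt0")
crop("scene","0",130,95,140,90,5.5,"st0")
E
```

```text
top px [184.4 194.5] n 65 c [527.6 295.1  16. ] onz [527.6 295.1] ang 88.7 rect [529.3 294.8] [55.4 16.4]
top px [144.  197.4] n 76 c [517.2 444.7  15.8] onz [517.2 444.7] ang 103.5 rect [517.3 445.1] [17.6 61.1]
top px [145.1 214.9] n 74 c [452.2 436.8  16. ] onz [452.2 436.8] ang 86.0 rect [451.7 437.8] [15.4 59.7]
top px [180.4 214.7] n 71 c [452.5 307.3  15.7] onz [452.5 307.3] ang 94.0 rect [452.6 309. ] [17.5 61. ]
scene px [343.3 271.7] n 101 c [455.7 309.   13.9] onz [455.7 309.1] ang 92.2 rect [455.7 309.1] [16.8 57.5]
scene px [323.5 286.1] n 111 c [531.4 297.3  14.2] onz [531.4 297.4] ang 88.2 rect [531.  296.5] [59.2 16.7]
scene px [380.1 302.1] n 115 c [455.3 440.5  14.2] onz [455.3 440.6] ang 89.0 rect [454.  439.9] [57.1 18.7]
scene px [367.8 319.7] n 130 c [520.3 445.9  14.3] onz [520.3 445.9] ang 104.2 rect [519.8 445.8] [17.4 59.2]
top b1 196 [378. 121.  35.] [434. 177. 154.] [398. 142. 119.]
top b2 840 [ 416. -520.   20.] [ 632. -435.  200.] [ 513. -489.   99.]
tray top 1991 ((443.81268310546875, -315.45965576171875), (172.05979919433594, 254.49462890625), 14.235608100891113) 0.0014464681238328084 30.192042338048076
scene b1 567 [395. 128.  20.] [442. 183. 167.] [428. 163.  98.]
scene b2 1567 [ 408. -520.   20.] [ 641. -429.  200.] [ 536. -495.  116.]
tray scene 1234 ((439.01153564453125, -313.685791015625), (185.1958465576172, 248.5516815185547), 14.321772575378418) 0.03318853984640545 25.55832919843629
```

Run:
```python
from h import *
t=np.array([onz("top",u,v,22) for u,v in [(314.5,212.5),(363.5,199.5),(375,233.5),(325,247.5)]])
s=np.array([onz("scene",u,v,22) for u,v in [(230.5,178.5),(187,156),(208,133.5),(251,153.5)]])
for c in (t,s):
    print(c[:,:2].round(1).tolist(),c.mean(0).round(1),[np.linalg.norm(c[i]-c[(i+1)%4]).round(1) for i in range(4)],
      [np.degrees(np.arctan2(*(c[(i+1)%4]-c[i])[[1,0]])).round(1) for i in range(4)])
print("b2",onz("scene",167.5,150,0),tri((164,109),(410,187)),"b1", tri((502/800*512,310/600*384),(341/800*512,344/600*384)))
```

```text
[[457.0, -180.0], [504.1, -362.7], [378.8, -396.7], [330.6, -212.9]] [ 417.6 -288.1   22. ] [np.float64(188.7), np.float64(129.8), np.float64(190.0), np.float64(130.6)] [np.float64(-75.6), np.float64(-164.8), np.float64(104.7), np.float64(14.6)]
[[462.9, -173.8], [506.0, -359.8], [378.3, -396.7], [332.4, -209.9]] [ 419.9 -285.1   22. ] [np.float64(190.9), np.float64(132.9), np.float64(192.4), np.float64(135.3)] [np.float64(-76.9), np.float64(-163.9), np.float64(103.8), np.float64(15.4)]
b2 [ 529.46071323 -452.93563998    0.        ] (array([ 507.4113206 , -462.42031852,  181.91587256]), np.float64(15.61400883887572)) b1 (array([408.14823155, 152.67809937, 176.08331196]), np.float64(3.593060747203819))
```

```bash
cat >> h.py <<'E'
def plan(x,y,z,psi=None,cur=None):
    s=manip.read_state();p=s["eef_pos"];e=s["eef_rot"];now=np.degrees(e[2])%360
    if psi is None: psi=now
    dp=(psi-now+180)%360-180
    M=R.from_euler("xyz",[e[0],e[1],np.radians(psi)]).as_matrix()
    d=M.T@(np.array([x,y,z])-p)
    print("clock",round(s["clock"],2),"pos",p.round(1),"psi",now.round(2),"tilt",np.degrees([e[0],e[1]]).round(2),"gap",round(s["finger_gap"],1),"F",s["wrist_force"].round(1))
    print("wz total",(-dp).round(2),"then shift m",(d/1000).round(4),"dist",np.linalg.norm(d).round(1))
E
python3 - <<'E'
from h import *
plan(604,-4.4,235,187.5)
E
```

```text
clock 0.1 pos [159.7 526.  205. ] psi 163.11 tilt [-179.94   -0.  ] gap 94.2 F [-0.4  0.4  0.2]
wz total -24.39 then shift m [-0.3712 -0.5839 -0.0295] dist 692.6
```

Candidates: white bars in the vise at top px (266,165) and (270,174) are the finished ones; bench whites at (184,194), (144,197), (145,215), (180,215) are new; turquoise at (180,170), (127,233) and pink at (155,244) are look-alikes that I leave alone. I'll take the far finished bar (266,165) first.

play_rows(
  commands=[
    {"z": -0.01,"wz": -8.13,"grip": 1},
    {"z": -0.01,"wz": -8.13,"grip": 1},
    {"z": -0.01,"wz": -8.13,"grip": 1},
    {"x": -0.0265,"y": -0.0417},
    {"x": -0.0265,"y": -0.0417},
    {"x": -0.0265,"y": -0.0417},
    {"x": -0.0265,"y": -0.0417},
    {"x": -0.0265,"y": -0.0417},
    {"x": -0.0265,"y": -0.0417},
    {"x": -0.0265,"y": -0.0417},
    {"x": -0.0265,"y": -0.0417},
    {"x": -0.0265,"y": -0.0417},
    {"x": -0.0265,"y": -0.0417},
    {"x": -0.0265,"y": -0.0417},
    {"x": -0.0265,"y": -0.0417},
    {"x": -0.0265,"y": -0.0417},
    {"x": -0.0265,"y": -0.0417},
    {},
  ],
  squeeze=20,
)

```text
$.commands[0]: bad value
```

Run:
```python
from h import *
grab("1")
crop("top","1",225,140,110,80,7,"tv2")
crop("scene","1",180,140,110,100,6,"sv2",[proj("scene",(604,-4.4,136))])
plan(604,-4.4,124,187.5)
```

```text
clock 0.2 pos [159.7 526.1 205.1] psi 163.11 tilt [-179.96   -0.  ] gap 94.1 F [ 0.7 -0.6 -0.1]
wz total -24.39 then shift m [-0.3712 -0.5839  0.0815] dist 696.7
```

The call was refused, probably because it wants every key in a row. The pictures show nothing has moved and the marker sits on the far finished bar. I'll test with a fully keyed row.

play_rows(
  commands=[
    {"x": 0.0,"y": 0.0,"z": -0.01,"wx": 0.0,"wy": 0.0,"wz": -8.13,"grip": 1.0},
  ],
  squeeze=20,
)

```text
clock: 0.32
eef_pos: [159.7, 525.9, 214.8]
eef_rot: [-3.14, -0.0, 2.991]
wrist_force: [-0.8, 0.2, 0.3]
finger_gap: 94.5
```

play_rows(
  commands=[
    {"x": 0,"y": 0,"z": -0.01,"wx": 0,"wy": 0,"wz": -8.13,"grip": 1},
    {"x": 0,"y": 0,"z": -0.01,"wx": 0,"wy": 0,"wz": -8.13,"grip": 1},
    {"x": -0.0265,"y": -0.0417,"z": 0,"wx": 0,"wy": 0,"wz": 0,"grip": 1},
    {"x": -0.0265,"y": -0.0417,"z": 0,"wx": 0,"wy": 0,"wz": 0,"grip": 1},
    {"x": -0.0265,"y": -0.0417,"z": 0,"wx": 0,"wy": 0,"wz": 0,"grip": 1},
    {"x": -0.0265,"y": -0.0417,"z": 0,"wx": 0,"wy": 0,"wz": 0,"grip": 1},
    {"x": -0.0265,"y": -0.0417,"z": 0,"wx": 0,"wy": 0,"wz": 0,"grip": 1},
    {"x": -0.0265,"y": -0.0417,"z": 0,"wx": 0,"wy": 0,"wz": 0,"grip": 1},
    {"x": -0.0265,"y": -0.0417,"z": 0,"wx": 0,"wy": 0,"wz": 0,"grip": 1},
    {"x": -0.0265,"y": -0.0417,"z": 0,"wx": 0,"wy": 0,"wz": 0,"grip": 1},
    {"x": -0.0265,"y": -0.0417,"z": 0,"wx": 0,"wy": 0,"wz": 0,"grip": 1},
    {"x": -0.0265,"y": -0.0417,"z": 0,"wx": 0,"wy": 0,"wz": 0,"grip": 1},
    {"x": -0.0265,"y": -0.0417,"z": 0,"wx": 0,"wy": 0,"wz": 0,"grip": 1},
    {"x": -0.0265,"y": -0.0417,"z": 0,"wx": 0,"wy": 0,"wz": 0,"grip": 1},
    {"x": -0.0265,"y": -0.0417,"z": 0,"wx": 0,"wy": 0,"wz": 0,"grip": 1},
    {"x": -0.0265,"y": -0.0417,"z": 0,"wx": 0,"wy": 0,"wz": 0,"grip": 1},
    {"x": 0,"y": 0,"z": 0,"wx": 0,"wy": 0,"wz": 0,"grip": 1},
  ],
  squeeze=20,
)

```text
clock: 2.45
eef_pos: [604.7, -6.5, 234.3]
eef_rot: [3.142, -0.001, -3.014]
wrist_force: [-0.1, 0.3, 0.4]
finger_gap: 93.9
```

Run:
```python
from h import *
plan(604,-4.4,124,187.5)
grab("2")
crop("scene","2",160,120,130,100,6,"sv3",[proj("scene",(604,-4.4,136))])
```

```text
clock 2.45 pos [604.7  -6.5 234.3] psi 187.32 tilt [ 1.8e+02 -8.0e-02] gap 93.9 F [-0.1  0.3  0.4]
wz total -0.18 then shift m [0.0003 0.0021 0.1103] dist 110.3
```

play_rows(
  commands=[
    {"x": 0,"y": 0.002,"z": 0.03,"wx": 0,"wy": 0,"wz": 0,"grip": 1},
    {"x": 0,"y": 0,"z": 0.03,"wx": 0,"wy": 0,"wz": 0,"grip": 1},
    {"x": 0,"y": 0,"z": 0.03,"wx": 0,"wy": 0,"wz": 0,"grip": 1},
    {"x": 0,"y": 0,"z": 0.015,"wx": 0,"wy": 0,"wz": 0,"grip": 1},
    {"x": 0,"y": 0,"z": 0.005,"wx": 0,"wy": 0,"wz": 0,"grip": 1},
    {"x": 0,"y": 0,"z": 0,"wx": 0,"wy": 0,"wz": 0,"grip": 0.5},
    {"x": 0,"y": 0,"z": 0,"wx": 0,"wy": 0,"wz": 0,"grip": 0.5},
    {"x": 0,"y": 0,"z": 0,"wx": 0,"wy": 0,"wz": 0,"grip": 0.5},
    {"x": 0,"y": 0,"z": 0,"wx": 0,"wy": 0,"wz": 0,"grip": 0.5},
    {"x": 0,"y": 0,"z": 0,"wx": 0,"wy": 0,"wz": 0,"grip": 0.5},
    {"x": 0,"y": 0,"z": 0,"wx": 0,"wy": 0,"wz": 0,"grip": 0.5},
  ],
  squeeze=20,
)

```text
clock: 3.92
eef_pos: [603.7, -2.2, 125.9]
eef_rot: [-3.141, 0.001, -3.011]
wrist_force: [-0.7, -1.3, 6.0]
finger_gap: 60.0
```

play_rows(
  commands=[
    {"x": 0,"y": 0,"z": -0.01,"wx": 0,"wy": 0,"wz": 0,"grip": 0.5},
    {"x": 0,"y": 0,"z": -0.03,"wx": 0,"wy": 0,"wz": 0,"grip": 0.5},
    {"x": 0,"y": 0,"z": -0.04,"wx": 0,"wy": 0,"wz": 0,"grip": 0.5},
    {"x": 0,"y": 0,"z": -0.04,"wx": 0,"wy": 0,"wz": 0,"grip": 0.5},
    {"x": 0,"y": 0,"z": 0,"wx": 0,"wy": 0,"wz": 0,"grip": 0.5},
  ],
  squeeze=20,
)

```text
clock: 4.55
eef_pos: [604.4, -2.1, 249.0]
eef_rot: [-3.141, 0.005, -3.011]
wrist_force: [-0.9, 0.2, -1.3]
finger_gap: 60.0
```

Run:
```python
from h import *
grab("3")
crop("scene","3",160,120,130,100,6,"sv4",[proj("scene",(604,-3,236))])
crop("top","3",225,130,110,80,7,"tv4")
ty=np.radians(104.5);ux=np.array([np.cos(ty-np.pi/2),np.sin(ty-np.pi/2)]);uy=np.array([np.cos(ty),np.sin(ty)])
for a,b in [(27,15),(-22,15)]:
    c=np.array([419,-286.5])+a*ux+b*uy; print(c)
c=np.array([419,-286.5])+27*ux+15*uy
plan(c[0],c[1],235,194.5)
```

```text
[ 441.38428623 -265.21752528]
[ 393.94505185 -277.48614548]
clock 4.65 pos [603.4  -2.1 245.1] psi 187.5 tilt [ 1.7999e+02 -3.0000e-02] gap 59.7 F [-0.4  1.3 -0.4]
wz total -7.0 then shift m [ 0.2227 -0.2142  0.0101] dist 309.2
```

play_rows(
  commands=[
    {"x": 0,"y": 0,"z": 0,"wx": 0,"wy": 0,"wz": -7,"grip": 0.5},
    {"x": 0.0318,"y": -0.0306,"z": 0,"wx": 0,"wy": 0,"wz": 0,"grip": 0.5},
    {"x": 0.0318,"y": -0.0306,"z": 0,"wx": 0,"wy": 0,"wz": 0,"grip": 0.5},
    {"x": 0.0318,"y": -0.0306,"z": 0,"wx": 0,"wy": 0,"wz": 0,"grip": 0.5},
    {"x": 0.0318,"y": -0.0306,"z": 0,"wx": 0,"wy": 0,"wz": 0,"grip": 0.5},
    {"x": 0.0318,"y": -0.0306,"z": 0,"wx": 0,"wy": 0,"wz": 0,"grip": 0.5},
    {"x": 0.0318,"y": -0.0306,"z": 0,"wx": 0,"wy": 0,"wz": 0,"grip": 0.5},
    {"x": 0.0318,"y": -0.0306,"z": 0,"wx": 0,"wy": 0,"wz": 0,"grip": 0.5},
    {"x": 0,"y": 0,"z": 0.04,"wx": 0,"wy": 0,"wz": 0,"grip": 0.5},
    {"x": 0,"y": 0,"z": 0.04,"wx": 0,"wy": 0,"wz": 0,"grip": 0.5},
    {"x": 0,"y": 0,"z": 0.04,"wx": 0,"wy": 0,"wz": 0,"grip": 0.5},
    {"x": 0,"y": 0,"z": 0.04,"wx": 0,"wy": 0,"wz": 0,"grip": 0.5},
    {"x": 0,"y": 0,"z": 0,"wx": 0,"wy": 0,"wz": 0,"grip": 0.5},
    {"x": 0,"y": 0,"z": 0,"wx": 0,"wy": 0,"wz": 0,"grip": 0.5},
  ],
  squeeze=20,
)

```text
clock: 6.4
eef_pos: [442.0, -265.4, 86.5]
eef_rot: [-3.141, 0.0, -2.889]
wrist_force: [-0.9, -0.2, 0.4]
finger_gap: 59.7
```

Run:
```python
from h import *
grab("4")
crop("scene","4",160,90,130,100,6,"sv5",[proj("scene",(441.3,-265.2,22))])
plan(441.3,-265.2,13.5)
```

```text
clock 6.5 pos [ 442.3 -265.6   86.9] psi 194.5 tilt [-1.799e+02  8.000e-02] gap 59.8 F [-1.2 -1.2 -0. ]
wz total -0.0 then shift m [0.0009 0.0008 0.0734] dist 73.5
```

play_rows(
  commands=[
    {"x": 0.0,"y": 0,"z": 0.03,"wx": 0,"wy": 0,"wz": 0,"grip": 0.5},
    {"x": 0,"y": 0,"z": 0.03,"wx": 0,"wy": 0,"wz": 0,"grip": 0.5},
    {"x": 0,"y": 0,"z": 0.009,"wx": 0,"wy": 0,"wz": 0,"grip": 0.5},
    {"x": 0,"y": 0,"z": 0.0045,"wx": 0,"wy": 0,"wz": 0,"grip": 0.5},
    {"x": 0,"y": 0,"z": 0,"wx": 0,"wy": 0,"wz": 0,"grip": 0.7},
    {"x": 0,"y": 0,"z": 0,"wx": 0,"wy": 0,"wz": 0,"grip": 0.9},
    {"x": 0,"y": 0,"z": 0,"wx": 0,"wy": 0,"wz": 0,"grip": 0.9},
    {"x": 0,"y": 0,"z": -0.01,"wx": 0,"wy": 0,"wz": 0,"grip": 0.9},
    {"x": 0,"y": 0,"z": -0.04,"wx": 0,"wy": 0,"wz": 0,"grip": 1},
    {"x": 0,"y": 0,"z": -0.05,"wx": 0,"wy": 0,"wz": 0,"grip": 1},
    {"x": 0,"y": 0,"z": -0.05,"wx": 0,"wy": 0,"wz": 0,"grip": 1},
    {"x": 0,"y": 0,"z": -0.05,"wx": 0,"wy": 0,"wz": 0,"grip": 1},
    {"x": 0,"y": 0,"z": -0.03,"wx": 0,"wy": 0,"wz": 0,"grip": 1},
    {"x": 0,"y": 0,"z": 0,"wx": 0,"wy": 0,"wz": 0,"grip": 1},
  ],
  squeeze=20,
)

```text
clock: 8.25
eef_pos: [442.2, -265.6, 244.8]
eef_rot: [-3.138, 0.003, -2.888]
wrist_force: [0.2, -0.6, -0.9]
finger_gap: 94.2
```

Run:
```python
from h import *
grab("5")
crop("scene","5",160,90,130,130,5.5,"sv6",[proj("scene",(441.3,-265.2,22))])
bars("5",8,40,(330,520,-400,-170),170)
print("vise");bars("5",127,150,(540,660,-60,60))
plan(572,-15.5,235,191.7)
```

```text
top px [333.4 217.9] n 35 c [ 436.7 -248.1   21.2] onz [ 436.7 -248.1] ang 118.7 rect [ 439.  -251.2] [16.3 33.7]
scene px [217.8 162.3] n 67 c [ 444.7 -262.3   19.2] onz [ 444.7 -262.2] ang 105.6 rect [ 444.8 -264. ] [18.9 57.8]
vise
top px [265.8 156.3] n 36 c [633.8  -2.3 133.3] onz [633.8  -2.3] ang 98.4 rect [634.4  -3.2] [11.3 48.8]
top px [270.1 174.1] n 92 c [570.1 -16.2 135.5] onz [570.1 -16.1] ang 101.2 rect [570.9 -15.9] [17.  59.5]
scene px [236.4 205.4] n 95 c [574.2 -15.  133.9] onz [574.1 -14.9] ang 101.5 rect [573.6 -16. ] [16.  59.9]
clock 8.35 pos [ 441.4 -265.1  241.6] psi 194.5 tilt [ 1.7998e+02 -1.0000e-02] gap 94.0 F [ 0.2  0.4 -0.6]
wz total 2.8 then shift m [-0.1785  0.2179  0.0067] dist 281.7
```

play_rows(
  commands=[
    {"x": 0,"y": 0,"z": 0,"wx": 0,"wy": 0,"wz": 3,"grip": 1},
    {"x": -0.0255,"y": 0.0311,"z": 0,"wx": 0,"wy": 0,"wz": 0,"grip": 1},
    {"x": -0.0255,"y": 0.0311,"z": 0,"wx": 0,"wy": 0,"wz": 0,"grip": 1},
    {"x": -0.0255,"y": 0.0311,"z": 0,"wx": 0,"wy": 0,"wz": 0,"grip": 1},
    {"x": -0.0255,"y": 0.0311,"z": 0,"wx": 0,"wy": 0,"wz": 0,"grip": 1},
    {"x": -0.0255,"y": 0.0311,"z": 0,"wx": 0,"wy": 0,"wz": 0,"grip": 1},
    {"x": -0.0255,"y": 0.0311,"z": 0,"wx": 0,"wy": 0,"wz": 0,"grip": 1},
    {"x": -0.0255,"y": 0.0311,"z": 0,"wx": 0,"wy": 0,"wz": 0,"grip": 1},
    {"x": 0,"y": 0,"z": 0.04,"wx": 0,"wy": 0,"wz": 0,"grip": 1},
    {"x": 0,"y": 0,"z": 0.03,"wx": 0,"wy": 0,"wz": 0,"grip": 1},
    {"x": 0,"y": 0,"z": 0,"wx": 0,"wy": 0,"wz": 0,"grip": 1},
    {"x": 0,"y": 0,"z": 0,"wx": 0,"wy": 0,"wz": 0,"grip": 1},
  ],
  squeeze=20,
)

```text
clock: 9.85
eef_pos: [573.5, -16.4, 172.8]
eef_rot: [-3.141, 0.001, -2.941]
wrist_force: [-0.1, -0.1, -0.0]
finger_gap: 94.0
```

Run:
```python
from h import *
grab("6")
crop("scene","6",180,140,110,90,7,"sv7",[proj("scene",(572.2,-15.7,136))])
plan(572.2,-15.7,125.5)
```

```text
clock 9.95 pos [573.7 -16.5 173.2] psi 191.49 tilt [-1.7997e+02  1.0000e-01] gap 93.8 F [ 0.3 -0.1  0.2]
wz total -0.0 then shift m [0.0014 0.0011 0.0477] dist 47.8
```

play_rows(
  commands=[
    {"x": 0.0014,"y": 0.001,"z": 0.025,"wx": 0,"wy": 0,"wz": 0,"grip": 1},
    {"x": 0,"y": 0,"z": 0.015,"wx": 0,"wy": 0,"wz": 0,"grip": 1},
    {"x": 0,"y": 0,"z": 0.007,"wx": 0,"wy": 0,"wz": 0,"grip": 1},
    {"x": 0,"y": 0,"z": 0,"wx": 0,"wy": 0,"wz": 0,"grip": 0.5},
    {"x": 0,"y": 0,"z": 0,"wx": 0,"wy": 0,"wz": 0,"grip": 0.5},
    {"x": 0,"y": 0,"z": 0,"wx": 0,"wy": 0,"wz": 0,"grip": 0.5},
    {"x": 0,"y": 0,"z": 0,"wx": 0,"wy": 0,"wz": 0,"grip": 0.5},
    {"x": 0,"y": 0,"z": 0,"wx": 0,"wy": 0,"wz": 0,"grip": 0.5},
    {"x": 0,"y": 0,"z": -0.01,"wx": 0,"wy": 0,"wz": 0,"grip": 0.5},
    {"x": 0,"y": 0,"z": -0.03,"wx": 0,"wy": 0,"wz": 0,"grip": 0.5},
    {"x": 0,"y": 0,"z": -0.04,"wx": 0,"wy": 0,"wz": 0,"grip": 0.5},
    {"x": 0,"y": 0,"z": -0.04,"wx": 0,"wy": 0,"wz": 0,"grip": 0.5},
    {"x": 0,"y": 0,"z": 0,"wx": 0,"wy": 0,"wz": -3,"grip": 0.5},
    {"x": 0,"y": 0,"z": 0,"wx": 0,"wy": 0,"wz": 0,"grip": 0.5},
  ],
  squeeze=20,
)

```text
clock: 11.7
eef_pos: [571.6, -15.6, 245.5]
eef_rot: [-3.141, 0.0, -2.889]
wrist_force: [0.4, 0.3, -0.6]
finger_gap: 59.8
```

Run:
```python
from h import *
plan(393.9,-277.5,245,194.5)
```

```text
clock 11.7 pos [571.6 -15.6 245.5] psi 194.49 tilt [-1.7999e+02  3.0000e-02] gap 59.8 F [ 0.4  0.3 -0.6]
wz total -0.01 then shift m [ 0.2376 -0.2091  0.0004] dist 316.5
```

play_rows(
  commands=[
    {"x": 0.0339,"y": -0.0299,"z": 0,"wx": 0,"wy": 0,"wz": 0,"grip": 0.5},
    {"x": 0.0339,"y": -0.0299,"z": 0,"wx": 0,"wy": 0,"wz": 0,"grip": 0.5},
    {"x": 0.0339,"y": -0.0299,"z": 0,"wx": 0,"wy": 0,"wz": 0,"grip": 0.5},
    {"x": 0.0339,"y": -0.0299,"z": 0,"wx": 0,"wy": 0,"wz": 0,"grip": 0.5},
    {"x": 0.0339,"y": -0.0299,"z": 0,"wx": 0,"wy": 0,"wz": 0,"grip": 0.5},
    {"x": 0.0339,"y": -0.0299,"z": 0,"wx": 0,"wy": 0,"wz": 0,"grip": 0.5},
    {"x": 0.0339,"y": -0.0299,"z": 0,"wx": 0,"wy": 0,"wz": 0,"grip": 0.5},
    {"x": 0,"y": 0,"z": 0.05,"wx": 0,"wy": 0,"wz": 0,"grip": 0.5},
    {"x": 0,"y": 0,"z": 0.05,"wx": 0,"wy": 0,"wz": 0,"grip": 0.5},
    {"x": 0,"y": 0,"z": 0.05,"wx": 0,"wy": 0,"wz": 0,"grip": 0.5},
    {"x": 0,"y": 0,"z": 0.04,"wx": 0,"wy": 0,"wz": 0,"grip": 0.5},
    {"x": 0,"y": 0,"z": 0.025,"wx": 0,"wy": 0,"wz": 0,"grip": 0.5},
    {"x": 0,"y": 0,"z": 0.01,"wx": 0,"wy": 0,"wz": 0,"grip": 0.5},
    {"x": 0,"y": 0,"z": 0.0065,"wx": 0,"wy": 0,"wz": 0,"grip": 0.5},
    {"x": 0,"y": 0,"z": 0,"wx": 0,"wy": 0,"wz": 0,"grip": 0.7},
    {"x": 0,"y": 0,"z": 0,"wx": 0,"wy": 0,"wz": 0,"grip": 0.9},
    {"x": 0,"y": 0,"z": 0,"wx": 0,"wy": 0,"wz": 0,"grip": 0.9},
    {"x": 0,"y": 0,"z": -0.01,"wx": 0,"wy": 0,"wz": 0,"grip": 0.9},
    {"x": 0,"y": 0,"z": -0.05,"wx": 0,"wy": 0,"wz": 0,"grip": 1},
    {"x": 0,"y": 0,"z": -0.05,"wx": 0,"wy": 0,"wz": 0,"grip": 1},
  ],
  squeeze=20,
)

```text
clock: 14.2
eef_pos: [394.1, -277.5, 125.5]
eef_rot: [3.142, -0.0, -2.889]
wrist_force: [0.0, -0.4, 0.3]
finger_gap: 93.9
```

play_rows(
  commands=[
    {"x": 0,"y": 0,"z": -0.05,"wx": 0,"wy": 0,"wz": 0,"grip": 1},
    {"x": 0,"y": 0,"z": -0.05,"wx": 0,"wy": 0,"wz": 0,"grip": 1},
    {"x": 0,"y": 0,"z": -0.04,"wx": 0,"wy": 0,"wz": 0,"grip": 1},
    {"x": 0,"y": 0,"z": 0,"wx": 0,"wy": 0,"wz": 0,"grip": 1},
  ],
)

```text
clock: 14.7
eef_pos: [394.9, -278.1, 267.0]
eef_rot: [-3.137, 0.004, -2.888]
wrist_force: [0.4, 0.8, -0.6]
finger_gap: 93.6
```

Run:
```python
from h import *
g=grab("7")
for n in g: cv2.imwrite(f"pics/{n}7.png",cv2.resize(g[n][0][:,:,::-1],(800,600),interpolation=cv2.INTER_CUBIC))
bars("7",8,40,(330,520,-400,-170),170)
print("bench");bars("7",5,25,(380,620,200,520))
crop("scene","7",190,180,100,75,8,"sv8")
crop("top","7",225,140,80,65,10,"tv8")
```

```text
top px [335.5 217.6] n 64 c [ 438.1 -255.9   20.4] onz [ 438.1 -255.9] ang 102.1 rect [ 441.4 -256.9] [27. 45.]
top px [339.2 230.6] n 57 c [ 390.6 -267.3   20.2] onz [ 390.6 -267.3] ang 110.7 rect [ 390.8 -268. ] [20.9 41.9]
scene px [225.4 153.7] n 66 c [ 397.4 -275.4   18.6] onz [ 397.3 -275.3] ang 104.5 rect [ 395.9 -276.2] [18.2 61. ]
scene px [217.8 162.3] n 67 c [ 444.5 -262.5   18.9] onz [ 444.5 -262.4] ang 105.2 rect [ 443.7 -263.8] [17.3 58.5]
bench
top px [184.4 194.5] n 65 c [527.6 295.2  15.9] onz [527.6 295.2] ang 89.1 rect [529.2 294.8] [56.4 15.9]
top px [144.  197.5] n 77 c [517.  444.6  16.3] onz [517.  444.6] ang 104.4 rect [517.3 444.3] [17.7 59.8]
top px [144.9 214.9] n 76 c [452.3 437.4  15.8] onz [452.3 437.4] ang 85.5 rect [452.9 440. ] [63.9 16.6]
top px [180.4 214.7] n 69 c [452.3 307.2  15.8] onz [452.3 307.1] ang 94.2 rect [452.6 307.1] [16.4 57. ]
scene px [343.3 271.7] n 102 c [455.6 309.1  13.7] onz [455.6 309.2] ang 92.1 rect [455.4 309.1] [16.4 56.7]
scene px [323.5 286. ] n 114 c [531.2 297.2  14. ] onz [531.2 297.3] ang 87.4 rect [529.6 297.1] [58.  17.5]
scene px [380.1 302.2] n 116 c [455.3 440.7  14.1] onz [455.3 440.8] ang 89.2 rect [454.2 439.9] [56.8 18.8]
scene px [367.8 319.8] n 132 c [520.4 446.1  14.3] onz [520.4 446.1] ang 104.4 rect [519.4 445.7] [17.3 59.2]
```

```bash
cat > ov.py <<'E'
from h import *
def overlay(n,tag,S,yaw,x0,y0,w,h,s,name,op=78.15,bias=(0,0)):
    p,_=load(n,tag);c=cv2.resize(p[y0:y0+h,x0:x0+w,::-1],None,fx=s,fy=s,interpolation=cv2.INTER_CUBIC).copy()
    t=np.radians(yaw);ux=np.array([np.cos(t),np.sin(t),0]);uy=np.array([-np.sin(t),np.cos(t),0])
    def W(a,b,z): return np.array([S[0]+bias[0],S[1]+bias[1],0])+a*ux+b*uy+np.array([0,0,z])
    def L(A,B,col):
        q=[proj(n,P) for P in (A,B)];q=[tuple(int(v) for v in ((k-np.array([x0,y0])+.5)*s)) for k in q];cv2.line(c,q[0],q[1],col,1,cv2.LINE_AA)
    for X in (0,-op):
        P=[W(X,25,120),W(X,-25,120),W(X,-25,133),W(X,25,133)]
        for i in range(4): L(P[i],P[(i+1)%4],(0,0,255))
    for Y in (75,-27,0): L(W(20,Y,120),W(-120,Y,120),(255,0,0) if Y else (0,200,0))
    cv2.imwrite(f"pics/{name}.png",c)
E
python3 - <<'E'
from ov import *
overlay("top","7",(632,-2),9.6,225,140,80,65,10,"ot1",bias=(-1.5,-1))
overlay("scene","7",(632,-2),9.6,190,180,100,75,8,"os1",bias=(1.5,1.5))
E
python3 - <<'E'
from h import *
def o(n,s,x0,y0,u,v,z): 
    return onz(n,x0+u/s-.5,y0+v/s-.5,z)
T=lambda u,v,z:o("top",10,225,140,u,v,z)
S=lambda u,v,z:o("scene",8,190,180,u,v,z)
def ang(a,b): d=a-b; return np.degrees(np.arctan2(d[1],d[0])).round(2)
a,b=T(426,205,120),T(459,385,120);print("slot top",a.round(1),b.round(1),ang(a,b))
a,b=S(293,325,120),S(405,203,120);print("slot scene",a.round(1),b.round(1),ang(a,b))
a,b=T(414,130,133),T(466,430,133);print("jaw mids top",a.round(1),b.round(1),ang(a,b))
# moving jaw front edge lines in top & scene
for nm,f,a,b in [("mv bottom-left..right top",T,(405,480),(537,462)),("mv upper edge top",T,(393,415),(530,395)),("fx upper edge",T,(345,125),(480,102)),("fx lower",T,(350,175),(483,155)),
  ("scene mv lower dark edge",S,(362,133),(470,195)),("scene fx upper",S,(215,303),(325,378)),("scene fx lower",S,(182,340),(290,412))]:
    A,B=f(*a,133),f(*b,133);print(nm,A.round(1),B.round(1),((A+B)/2).round(1),"yaw",ang(A,B)-90,np.linalg.norm(A-B).round(1))
# guard/base long lines: motor base edge
E
```

```text
slot top [624.9  -7.2 120. ] [560.8 -17.7 120. ] 9.31
slot scene [623.2  -4.9 120. ] [558.8 -16.5 120. ] 10.2
jaw mids top [647.6  -3.  133. ] [541.7 -19.3 133. ] 8.77
mv bottom-left..right top [524.5   1.3 133. ] [530.5 -42.9 133. ] [527.5 -20.8 133. ] yaw 7.689999999999998 44.7
mv upper edge top [547.    5.1 133. ] [553.7 -41.  133. ] [550.3 -17.9 133. ] yaw 8.290000000000006 46.6
fx upper edge [649.5  20.6 133. ] [657.6 -25.7 133. ] [653.5  -2.5 133. ] yaw 9.930000000000007 47.0
fx lower [631.5  19.  133. ] [638.5 -26.4 133. ] [635.   -3.7 133. ] yaw 8.719999999999999 46.0
scene mv lower dark edge [554.9 -43.4 133. ] [545.6   4.2 133. ] [550.2 -19.6 133. ] yaw -168.87 48.5
scene fx upper [642.  -23.8 133. ] [634.7  26.  133. ] [638.3   1.1 133. ] yaw -171.74 50.4
scene fx lower [660.3 -20.  133. ] [652.5  28.  133. ] [656.4   4.  133. ] yaw -170.78 48.6
```

Run:
```python
from h import *
plan(529.5,296,240,178.3)
```

```text
clock 14.8 pos [ 394.1 -277.5  263.4] psi 194.5 tilt [-179.99    0.  ] gap 93.7 F [-0.4 -0.5 -0.6]
wz total 16.2 then shift m [-0.1184  0.5772  0.0233] dist 589.7
```

play_rows(
  commands=[
    {"x": 0,"y": 0,"z": 0,"wx": 0,"wy": 0,"wz": 8.1,"grip": 1},
    {"x": 0,"y": 0,"z": 0,"wx": 0,"wy": 0,"wz": 8.1,"grip": 1},
    {"x": -0.0099,"y": 0.0481,"z": 0,"wx": 0,"wy": 0,"wz": 0,"grip": 1},
    {"x": -0.0099,"y": 0.0481,"z": 0,"wx": 0,"wy": 0,"wz": 0,"grip": 1},
    {"x": -0.0099,"y": 0.0481,"z": 0,"wx": 0,"wy": 0,"wz": 0,"grip": 1},
    {"x": -0.0099,"y": 0.0481,"z": 0,"wx": 0,"wy": 0,"wz": 0,"grip": 1},
    {"x": -0.0099,"y": 0.0481,"z": 0,"wx": 0,"wy": 0,"wz": 0,"grip": 1},
    {"x": -0.0099,"y": 0.0481,"z": 0,"wx": 0,"wy": 0,"wz": 0,"grip": 1},
    {"x": -0.0099,"y": 0.0481,"z": 0,"wx": 0,"wy": 0,"wz": 0,"grip": 1},
    {"x": -0.0099,"y": 0.0481,"z": 0,"wx": 0,"wy": 0,"wz": 0,"grip": 1},
    {"x": -0.0099,"y": 0.0481,"z": 0,"wx": 0,"wy": 0,"wz": 0,"grip": 1},
    {"x": -0.0099,"y": 0.0481,"z": 0,"wx": 0,"wy": 0,"wz": 0,"grip": 1},
    {"x": -0.0099,"y": 0.0481,"z": 0,"wx": 0,"wy": 0,"wz": 0,"grip": 1},
    {"x": -0.0099,"y": 0.0481,"z": 0,"wx": 0,"wy": 0,"wz": 0,"grip": 1},
    {"x": 0,"y": 0,"z": 0.05,"wx": 0,"wy": 0,"wz": 0,"grip": 1},
    {"x": 0,"y": 0,"z": 0.05,"wx": 0,"wy": 0,"wz": 0,"grip": 1},
    {"x": 0,"y": 0,"z": 0.05,"wx": 0,"wy": 0,"wz": 0,"grip": 1},
    {"x": 0,"y": 0,"z": 0.05,"wx": 0,"wy": 0,"wz": 0,"grip": 1},
    {"x": 0,"y": 0,"z": 0,"wx": 0,"wy": 0,"wz": 0,"grip": 1},
    {"x": 0,"y": 0,"z": 0,"wx": 0,"wy": 0,"wz": 0,"grip": 1},
  ],
  squeeze=20,
)

```text
clock: 17.3
eef_pos: [530.7, 296.0, 65.0]
eef_rot: [3.141, 0.001, 3.112]
wrist_force: [-0.8, -0.0, 0.7]
finger_gap: 94.2
```

Run:
```python
from h import *
grab("8")
crop("scene","8",280,200,120,110,5.4,"sv9",[proj("scene",(529.5,296,16))])
bars("8",5,25,(380,620,200,520))
plan(529.5,296,5)
```

```text
top px [140.3 198.4] n 43 c [513.7 458.3  15.7] onz [513.7 458.3] ang 103.6 rect [513.4 458.3] [17.6 35.1]
top px [143.3 214.8] n 56 c [452.6 443.3  16.2] onz [452.6 443.3] ang 86.5 rect [452.3 444.6] [46.3 15.7]
scene px [323.4 286.2] n 102 c [531.7 297.3  13.8] onz [531.7 297.4] ang 88.4 rect [531.3 297. ] [15.1 57.7]
scene px [380.1 302.1] n 115 c [455.3 440.5  14.3] onz [455.3 440.6] ang 89.7 rect [454.6 439.9] [17.3 57.2]
scene px [367.8 319.7] n 128 c [520.3 445.8  14.3] onz [520.3 445.9] ang 104.4 rect [520.2 445.5] [17.  58.3]
clock 17.4 pos [531.  296.2  65.7] psi 178.3 tilt [1.7992e+02 1.6000e-01] gap 93.9 F [ 0.3 -0.9 -0.1]
wz total -0.0 then shift m [ 0.0017 -0.0003  0.0607] dist 60.7
```

play_rows(
  commands=[
    {"x": 0.001,"y": 0,"z": 0.03,"wx": 0,"wy": 0,"wz": 0,"grip": 1},
    {"x": 0,"y": 0,"z": 0.02,"wx": 0,"wy": 0,"wz": 0,"grip": 1},
    {"x": 0,"y": 0,"z": 0.0105,"wx": 0,"wy": 0,"wz": 0,"grip": 1},
    {"x": 0,"y": 0,"z": 0,"wx": 0,"wy": 0,"wz": 0,"grip": 0.5},
    {"x": 0,"y": 0,"z": 0,"wx": 0,"wy": 0,"wz": 0,"grip": 0.5},
    {"x": 0,"y": 0,"z": 0,"wx": 0,"wy": 0,"wz": 0,"grip": 0.5},
    {"x": 0,"y": 0,"z": 0,"wx": 0,"wy": 0,"wz": 0,"grip": 0.5},
    {"x": 0,"y": 0,"z": 0,"wx": 0,"wy": 0,"wz": 0,"grip": 0.5},
    {"x": 0,"y": 0,"z": -0.01,"wx": 0,"wy": 0,"wz": 0,"grip": 0.5},
    {"x": 0,"y": 0,"z": -0.04,"wx": 0,"wy": 0,"wz": 0,"grip": 0.5},
    {"x": 0,"y": 0,"z": -0.05,"wx": 0,"wy": 0,"wz": 0,"grip": 0.5},
    {"x": 0,"y": 0,"z": -0.05,"wx": 0,"wy": 0,"wz": 0,"grip": 0.5},
    {"x": 0,"y": 0,"z": -0.05,"wx": 0,"wy": 0,"wz": 0,"grip": 0.5},
    {"x": 0,"y": 0,"z": -0.04,"wx": 0,"wy": 0,"wz": -5.65,"grip": 0.5},
    {"x": 0,"y": 0,"z": 0,"wx": 0,"wy": 0,"wz": -5.65,"grip": 0.5},
    {"x": 0,"y": 0,"z": 0,"wx": 0,"wy": 0,"wz": 0,"grip": 0.5},
  ],
  squeeze=20,
)

```text
clock: 19.4
eef_pos: [529.0, 295.7, 243.4]
eef_rot: [3.142, 0.0, -2.975]
wrist_force: [-0.4, 0.8, -1.0]
finger_gap: 59.6
```

```bash
cat >> h.py <<'E'
M=np.array([592.5,-10.3]);YAW=9.6
def vis(a,b=0):
    t=np.radians(YAW);return M+a*np.array([np.cos(t),np.sin(t)])+b*np.array([-np.sin(t),np.cos(t)])
E
python3 - <<'E'
from h import *
print(vis(27.5)); plan(*vis(27.5),245,189.6)
E
```

```text
[619.61489102  -5.71385947]
clock 19.4 pos [529.  295.7 243.4] psi 189.56 tilt [1.8e+02 2.0e-02] gap 59.6 F [-0.4  0.8 -1. ]
wz total -0.04 then shift m [-0.0391 -0.3123 -0.0016] dist 314.7
```

play_rows(
  commands=[
    {"x": -0.0056,"y": -0.0446,"z": 0,"wx": 0,"wy": 0,"wz": 0,"grip": 0.5},
    {"x": -0.0056,"y": -0.0446,"z": 0,"wx": 0,"wy": 0,"wz": 0,"grip": 0.5},
    {"x": -0.0056,"y": -0.0446,"z": 0,"wx": 0,"wy": 0,"wz": 0,"grip": 0.5},
    {"x": -0.0056,"y": -0.0446,"z": 0,"wx": 0,"wy": 0,"wz": 0,"grip": 0.5},
    {"x": -0.0056,"y": -0.0446,"z": 0,"wx": 0,"wy": 0,"wz": 0,"grip": 0.5},
    {"x": -0.0056,"y": -0.0446,"z": 0,"wx": 0,"wy": 0,"wz": 0,"grip": 0.5},
    {"x": -0.0056,"y": -0.0446,"z": 0,"wx": 0,"wy": 0,"wz": 0,"grip": 0.5},
    {"x": 0,"y": 0,"z": 0.04,"wx": 0,"wy": 0,"wz": 0,"grip": 0.5},
    {"x": 0,"y": 0,"z": 0.04,"wx": 0,"wy": 0,"wz": 0,"grip": 0.5},
    {"x": 0,"y": 0,"z": 0.013,"wx": 0,"wy": 0,"wz": 0,"grip": 0.5},
    {"x": 0,"y": 0,"z": 0,"wx": 0,"wy": 0,"wz": 0,"grip": 0.5},
    {"x": 0,"y": 0,"z": 0,"wx": 0,"wy": 0,"wz": 0,"grip": 0.5},
    {"x": 0,"y": 0,"z": 0,"wx": 0,"wy": 0,"wz": 0,"grip": 0.5},
  ],
  squeeze=20,
)

```text
clock: 21.02
eef_pos: [620.3, -5.5, 151.3]
eef_rot: [-3.141, 0.002, -2.974]
wrist_force: [-0.1, -0.4, -0.8]
finger_gap: 60.3
```

Run:
```python
from h import *
grab("9")
crop("scene","9",190,170,90,75,8.5,"sv10",[proj("scene",(*vis(27.5),136))])
plan(*vis(27.5),126)
```

```text
clock 21.12 pos [620.1  -5.5 150.8] psi 189.59 tilt [-1.7998e+02  7.0000e-02] gap 59.8 F [ 0.2 -0.1 -0.1]
wz total -0.0 then shift m [ 0.0006 -0.0001  0.0248] dist 24.8
```

play_rows(
  commands=[
    {"x": 0.0005,"y": 0,"z": 0.012,"wx": 0,"wy": 0,"wz": 0,"grip": 0.5},
    {"x": 0,"y": 0,"z": 0.008,"wx": 0,"wy": 0,"wz": 0,"grip": 0.5},
    {"x": 0,"y": 0,"z": 0.0045,"wx": 0,"wy": 0,"wz": 0,"grip": 0.5},
    {"x": 0,"y": 0,"z": 0,"wx": 0,"wy": 0,"wz": 0,"grip": 0.5},
    {"x": 0,"y": 0,"z": 0,"wx": 0,"wy": 0,"wz": 0,"grip": 0.7},
    {"x": 0,"y": 0,"z": 0,"wx": 0,"wy": 0,"wz": 0,"grip": 0.85},
    {"x": 0,"y": 0,"z": 0,"wx": 0,"wy": 0,"wz": 0,"grip": 0.85},
    {"x": 0,"y": 0,"z": -0.01,"wx": 0,"wy": 0,"wz": 0,"grip": 0.85},
    {"x": 0,"y": 0,"z": -0.03,"wx": 0,"wy": 0,"wz": 0,"grip": 1},
    {"x": 0,"y": 0,"z": -0.05,"wx": 0,"wy": 0,"wz": 0,"grip": 1},
    {"x": 0,"y": 0,"z": -0.03,"wx": 0,"wy": 0,"wz": 0,"grip": 1},
    {"x": 0,"y": 0,"z": 0,"wx": 0,"wy": 0,"wz": 5.5,"grip": 1},
    {"x": 0,"y": 0,"z": 0,"wx": 0,"wy": 0,"wz": 0,"grip": 1},
  ],
  squeeze=20,
)

```text
clock: 22.75
eef_pos: [619.4, -5.6, 246.2]
eef_rot: [-3.141, 0.001, -3.07]
wrist_force: [-0.2, -0.2, -0.4]
finger_gap: 93.7
```

Run:
```python
from h import *
plan(454,308.5,245,183)
```

```text
clock 22.75 pos [619.4  -5.6 246.2] psi 184.13 tilt [-1.7999e+02  5.0000e-02] gap 93.7 F [-0.2 -0.2 -0.4]
wz total 1.13 then shift m [0.1487 0.3223 0.001 ] dist 355.0
```

play_rows(
  commands=[
    {"x": 0,"y": 0,"z": 0,"wx": 0,"wy": 0,"wz": 1.1,"grip": 1},
    {"x": 0.0186,"y": 0.0403,"z": 0,"wx": 0,"wy": 0,"wz": 0,"grip": 1},
    {"x": 0.0186,"y": 0.0403,"z": 0,"wx": 0,"wy": 0,"wz": 0,"grip": 1},
    {"x": 0.0186,"y": 0.0403,"z": 0,"wx": 0,"wy": 0,"wz": 0,"grip": 1},
    {"x": 0.0186,"y": 0.0403,"z": 0,"wx": 0,"wy": 0,"wz": 0,"grip": 1},
    {"x": 0.0186,"y": 0.0403,"z": 0,"wx": 0,"wy": 0,"wz": 0,"grip": 1},
    {"x": 0.0186,"y": 0.0403,"z": 0,"wx": 0,"wy": 0,"wz": 0,"grip": 1},
    {"x": 0.0186,"y": 0.0403,"z": 0,"wx": 0,"wy": 0,"wz": 0,"grip": 1},
    {"x": 0.0186,"y": 0.0403,"z": 0,"wx": 0,"wy": 0,"wz": 0,"grip": 1},
    {"x": 0,"y": 0,"z": 0.05,"wx": 0,"wy": 0,"wz": 0,"grip": 1},
    {"x": 0,"y": 0,"z": 0.05,"wx": 0,"wy": 0,"wz": 0,"grip": 1},
    {"x": 0,"y": 0,"z": 0.05,"wx": 0,"wy": 0,"wz": 0,"grip": 1},
    {"x": 0,"y": 0,"z": 0.03,"wx": 0,"wy": 0,"wz": 0,"grip": 1},
    {"x": 0,"y": 0,"z": 0,"wx": 0,"wy": 0,"wz": 0,"grip": 1},
    {"x": 0,"y": 0,"z": 0,"wx": 0,"wy": 0,"wz": 0,"grip": 1},
  ],
  squeeze=20,
)

```text
clock: 24.62
eef_pos: [454.5, 308.9, 66.8]
eef_rot: [3.141, 0.001, -3.089]
wrist_force: [-0.6, -0.6, -0.1]
finger_gap: 94.2
```

Run:
```python
from h import *
grab("10")
bars("10",5,25,(380,620,200,520))
print("vise",vis(27.5));bars("10",127,150,(540,660,-60,60))
crop("scene","10",190,180,100,75,8,"sv11")
crop("top","10",225,140,80,65,10,"tv11")
crop("scene","10",300,200,100,100,6,"sv11b",[proj("scene",(454,308.5,16))])
plan(454,308.5,5)
```

```text
scene px [343.3 271.9] n 94 c [456.2 309.5  13.6] onz [456.2 309.6] ang 93.8 rect [455.9 308.6] [15.  57.6]
scene px [380.1 302.1] n 115 c [455.4 440.5  14.4] onz [455.4 440.6] ang 89.0 rect [455.2 440. ] [16.5 56.9]
scene px [367.8 319.6] n 126 c [520.4 445.7  14.6] onz [520.4 445.7] ang 104.5 rect [519.7 445.4] [16.5 58. ]
vise [619.61489102  -5.71385947]
top px [266.3 159.5] n 126 c [622.1  -4.  134.6] onz [622.1  -4. ] ang 99.4 rect [624.2  -4.4] [32.9 58.8]
scene px [226.7 216.8] n 117 c [620.5  -4.3 135.1] onz [620.5  -4.2] ang 99.7 rect [619.8  -4.1] [17.6 60.9]
clock 24.73 pos [454.6 309.   67.1] psi 183.01 tilt [1.7994e+02 1.2000e-01] gap 93.7 F [-0.1 -0.1  0.4]
wz total -0.0 then shift m [ 0.0008 -0.0005  0.0621] dist 62.1
```

```bash
cat > prof.py <<'E'
from h import *
from scipy.ndimage import map_coordinates
def prof(n,tag,a,z,b0=-45,b1=45,step=.5,wid=(0,),g=None):
    p,_=load(n,tag);im=cv2.cvtColor(p,cv2.COLOR_RGB2GRAY).astype(float)
    bs=np.arange(b0,b1+.1,step);acc=0
    for w in wid:
        uv=np.array([proj(n,(*vis(a+w,b),z)) for b in bs]);acc=acc+map_coordinates(im,[uv[:,1],uv[:,0]],order=1)
    return bs,acc/len(wid)
def edges(bs,v,thr=6):
    gsm=np.convolve(np.gradient(v),np.ones(5)/5,"same");o=[]
    for i in range(3,len(bs)-3):
        if abs(gsm[i])==max(abs(gsm[i-3:i+4])) and abs(gsm[i])>thr/3:
            w=abs(gsm[i-3:i+4]);o.append((round(float((bs[i-3:i+4]*w).sum()/w.sum()),1),round(float(gsm[i]*2),1)))
    return o
E
python3 - <<'E'
from prof import *
for n in ["top","scene"]:
    print(n,"fixed jaw top", edges(*prof(n,"10",53,133,wid=(-3,0,3))))
    print(n,"moving jaw top", edges(*prof(n,"10",-52,133,wid=(-3,0,3))))
    print(n,"bar top", edges(*prof(n,"10",27.5,136,wid=(-3,0,3))))
    print(n,"bar2 top before (done2, tag5)", edges(*prof(n,"5",-20,136,wid=(-3,0,3))))
    print(n,"bed slot a=0",edges(*prof(n,"7",0,120,-45,90,wid=(-10,0,10))))
E
```

```text
top fixed jaw top [(23.5, 15.5), (37.9, -16.0)]
top moving jaw top [(-26.0, -17.5), (25.0, 19.6), (38.9, -15.0), (43.1, 12.4)]
top bar top [(38.8, -15.7), (43.1, 11.0)]
top bar2 top before (done2, tag5) [(-35.0, 9.7), (39.4, -11.4)]
top bed slot a=0 [(-30.0, 7.1), (-5.5, -18.5), (2.0, 18.0), (38.0, -13.5), (43.0, 11.6), (55.9, -14.1), (61.1, 11.4), (73.5, -12.8)]
scene fixed jaw top [(-23.5, -11.6), (29.5, 17.2)]
scene moving jaw top [(21.8, -5.4), (29.0, 18.0)]
scene bar top [(-29.0, 9.6), (31.5, -9.2), (38.4, 5.4)]
scene bar2 top before (done2, tag5) [(-31.5, 4.5), (28.5, -11.8), (35.6, 7.0)]
scene bed slot a=0 [(-27.0, 6.6), (-4.5, -13.4), (4.0, 13.5), (38.5, -12.0), (45.0, 11.9), (56.5, -12.0), (63.0, 12.2), (76.4, -11.9), (84.0, 5.6)]
```

play_rows(
  commands=[
    {"x": 0.0006,"y": -0.0005,"z": 0.03,"wx": 0,"wy": 0,"wz": 0,"grip": 1},
    {"x": 0,"y": 0,"z": 0.02,"wx": 0,"wy": 0,"wz": 0,"grip": 1},
    {"x": 0,"y": 0,"z": 0.012,"wx": 0,"wy": 0,"wz": 0,"grip": 1},
    {"x": 0,"y": 0,"z": 0,"wx": 0,"wy": 0,"wz": 0,"grip": 0.5},
    {"x": 0,"y": 0,"z": 0,"wx": 0,"wy": 0,"wz": 0,"grip": 0.5},
    {"x": 0,"y": 0,"z": 0,"wx": 0,"wy": 0,"wz": 0,"grip": 0.5},
    {"x": 0,"y": 0,"z": 0,"wx": 0,"wy": 0,"wz": 0,"grip": 0.5},
    {"x": 0,"y": 0,"z": 0,"wx": 0,"wy": 0,"wz": 0,"grip": 0.5},
    {"x": 0,"y": 0,"z": -0.01,"wx": 0,"wy": 0,"wz": 0,"grip": 0.5},
    {"x": 0,"y": 0,"z": -0.04,"wx": 0,"wy": 0,"wz": 0,"grip": 0.5},
    {"x": 0,"y": 0,"z": -0.05,"wx": 0,"wy": 0,"wz": 0,"grip": 0.5},
    {"x": 0,"y": 0,"z": -0.05,"wx": 0,"wy": 0,"wz": 0,"grip": 0.5},
    {"x": 0,"y": 0,"z": -0.05,"wx": 0,"wy": 0,"wz": 0,"grip": 0.5},
    {"x": 0,"y": 0,"z": -0.04,"wx": 0,"wy": 0,"wz": -6.6,"grip": 0.5},
    {"x": 0,"y": 0,"z": 0,"wx": 0,"wy": 0,"wz": 0,"grip": 0.5},
    {"x": 0,"y": 0,"z": 0,"wx": 0,"wy": 0,"wz": 0,"grip": 0.5},
  ],
  squeeze=20,
)

```text
clock: 26.72
eef_pos: [453.0, 307.8, 242.7]
eef_rot: [-3.141, -0.001, -2.975]
wrist_force: [0.0, -0.1, -0.8]
finger_gap: 59.8
```

Run:
```python
from h import *
plan(*vis(9.3),245,189.6)
```

```text
clock 26.73 pos [453.  307.8 242.7] psi 189.53 tilt [-1.7998e+02 -6.0000e-02] gap 59.8 F [ 0.  -0.1 -0.8]
wz total -0.07 then shift m [-0.0938 -0.3369 -0.0023] dist 349.8
```

play_rows(
  commands=[
    {"x": -0.0117,"y": -0.0421,"z": 0,"wx": 0,"wy": 0,"wz": 0,"grip": 0.5},
    {"x": -0.0117,"y": -0.0421,"z": 0,"wx": 0,"wy": 0,"wz": 0,"grip": 0.5},
    {"x": -0.0117,"y": -0.0421,"z": 0,"wx": 0,"wy": 0,"wz": 0,"grip": 0.5},
    {"x": -0.0117,"y": -0.0421,"z": 0,"wx": 0,"wy": 0,"wz": 0,"grip": 0.5},
    {"x": -0.0117,"y": -0.0421,"z": 0,"wx": 0,"wy": 0,"wz": 0,"grip": 0.5},
    {"x": -0.0117,"y": -0.0421,"z": 0,"wx": 0,"wy": 0,"wz": 0,"grip": 0.5},
    {"x": -0.0117,"y": -0.0421,"z": 0,"wx": 0,"wy": 0,"wz": 0,"grip": 0.5},
    {"x": -0.0117,"y": -0.0421,"z": 0,"wx": 0,"wy": 0,"wz": 0,"grip": 0.5},
    {"x": 0,"y": 0,"z": 0.04,"wx": 0,"wy": 0,"wz": 0,"grip": 0.5},
    {"x": 0,"y": 0,"z": 0.04,"wx": 0,"wy": 0,"wz": 0,"grip": 0.5},
    {"x": 0,"y": 0,"z": 0.01,"wx": 0,"wy": 0,"wz": 0,"grip": 0.5},
    {"x": 0,"y": 0,"z": 0,"wx": 0,"wy": 0,"wz": 0,"grip": 0.5},
    {"x": 0,"y": 0,"z": 0,"wx": 0,"wy": 0,"wz": 0,"grip": 0.5},
    {"x": 0,"y": 0,"z": 0,"wx": 0,"wy": 0,"wz": 0,"grip": 0.5},
  ],
  squeeze=20,
)

```text
clock: 28.48
eef_pos: [602.2, -8.4, 154.7]
eef_rot: [-3.141, 0.002, -2.974]
wrist_force: [-0.2, 1.1, 0.3]
finger_gap: 59.7
```

Run:
```python
from h import *
grab("11")
crop("scene","11",190,170,90,75,8.5,"sv12",[proj("scene",(*vis(9.3),136))])
plan(*vis(9.3),126,189.6)
```

```text
clock 28.57 pos [602.   -8.4 154.2] psi 189.6 tilt [-1.7998e+02  6.0000e-02] gap 60.1 F [ 0.3 -0.5  0.1]
wz total 0.0 then shift m [ 0.0004 -0.0003  0.0282] dist 28.2
```

play_rows(
  commands=[
    {"x": 0.0007,"y": -0.0003,"z": 0.012,"wx": 0,"wy": 0,"wz": 0,"grip": 0.5},
    {"x": 0,"y": 0,"z": 0.01,"wx": 0,"wy": 0,"wz": 0,"grip": 0.5},
    {"x": 0,"y": 0,"z": 0.006,"wx": 0,"wy": 0,"wz": 0,"grip": 0.5},
    {"x": 0,"y": 0,"z": 0,"wx": 0,"wy": 0,"wz": 0,"grip": 0.5},
    {"x": 0,"y": 0,"z": 0,"wx": 0,"wy": 0,"wz": 0,"grip": 0.7},
    {"x": 0,"y": 0,"z": 0,"wx": 0,"wy": 0,"wz": 0,"grip": 0.85},
    {"x": 0,"y": 0,"z": 0,"wx": 0,"wy": 0,"wz": 0,"grip": 0.85},
    {"x": 0,"y": 0,"z": -0.01,"wx": 0,"wy": 0,"wz": 0,"grip": 0.85},
    {"x": 0,"y": 0,"z": -0.03,"wx": 0,"wy": 0,"wz": 0,"grip": 1},
    {"x": 0,"y": 0,"z": -0.05,"wx": 0,"wy": 0,"wz": 0,"grip": 1},
    {"x": 0,"y": 0,"z": -0.03,"wx": 0,"wy": 0,"wz": 0,"grip": 1},
    {"x": 0,"y": 0,"z": 0,"wx": 0,"wy": 0,"wz": 0,"grip": 1},
    {"x": 0,"y": 0,"z": 0,"wx": 0,"wy": 0,"wz": 0,"grip": 1},
  ],
  squeeze=20,
)

```text
clock: 30.2
eef_pos: [600.8, -8.8, 244.7]
eef_rot: [3.141, -0.001, -2.974]
wrist_force: [0.2, 0.1, -0.4]
finger_gap: 94.2
```

Run:
```python
from h import *
grab("12")
bars("12",5,25,(380,620,200,520))
print("vise");bars("12",127,150,(540,660,-60,60))
plan(453.3,439.3,245,177.7)
```

```text
top px [144.1 197.4] n 75 c [517.3 444.2  16.2] onz [517.3 444.2] ang 104.2 rect [518.1 443.9] [16.  61.3]
top px [144.8 214.8] n 76 c [452.5 437.8  15.7] onz [452.5 437.8] ang 85.7 rect [454.3 437.9] [59.  19.4]
scene px [380.2 302.3] n 121 c [455.4 440.9  14.3] onz [455.4 441. ] ang 88.2 rect [454.5 440. ] [60.1 16.3]
scene px [367.9 319.8] n 134 c [520.4 446.2  14.3] onz [520.4 446.2] ang 103.8 rect [519.9 445.8] [18.  59.3]
vise
scene px [228.  215.4] n 240 c [614.4  -5.7 134.3] onz [614.5  -5.5] ang 103.1 rect [615.6  -6.3] [42.8 60.6]
clock 30.3 pos [600.8  -8.9 244.2] psi 189.6 tilt [ 1.7997e+02 -1.1000e-01] gap 94.4 F [-0.7 -0.1 -0.4]
wz total 11.9 then shift m [ 1.653e-01  4.419e-01 -2.000e-04] dist 471.8
```

Run:
```python
from h import *
for n in ["top","scene"]:
    p,d=load(n,"7");C=cloud(n,d)
    for lo,hi in [(20,60),(60,100),(100,200)]:
        m=(d>0)&(C[...,2]>lo)&(C[...,2]<hi)&(C[...,1]>480)&(C[...,1]<750)&(C[...,0]>380)&(C[...,0]<720)
        P=C[m]
        if len(P): print(n,lo,hi,len(P),"y",np.percentile(P[:,1],[1,5,50]).round(),"x",np.percentile(P[:,0],[1,50,99]).round())
```

```text
top 20 60 569 y [486. 548. 554.] x [498. 591. 715.]
top 60 100 1082 y [482. 549. 587.] x [498. 593. 715.]
top 100 200 2027 y [551. 559. 621.] x [499. 609. 711.]
scene 20 60 341 y [481. 485. 569.] x [504. 563. 690.]
scene 60 100 855 y [481. 485. 570.] x [501. 554. 679.]
scene 100 200 1458 y [552. 576. 604.] x [505. 561. 638.]
```

Run:
```python
from h import *
plan(453.5,439.3,245,177)
crop("scene","12",190,160,100,75,8,"sv13")
```

```text
clock 30.3 pos [600.8  -8.9 244.2] psi 189.6 tilt [ 1.7997e+02 -1.1000e-01] gap 94.4 F [-0.7 -0.1 -0.4]
wz total 12.6 then shift m [ 1.705e-01  4.398e-01 -2.000e-04] dist 471.7
```

play_rows(
  commands=[
    {"x": 0,"y": 0,"z": 0,"wx": 0,"wy": 0,"wz": 6.3,"grip": 1},
    {"x": 0,"y": 0,"z": 0,"wx": 0,"wy": 0,"wz": 6.3,"grip": 1},
    {"x": 0.0171,"y": 0.044,"z": 0,"wx": 0,"wy": 0,"wz": 0,"grip": 1},
    {"x": 0.0171,"y": 0.044,"z": 0,"wx": 0,"wy": 0,"wz": 0,"grip": 1},
    {"x": 0.0171,"y": 0.044,"z": 0,"wx": 0,"wy": 0,"wz": 0,"grip": 1},
    {"x": 0.0171,"y": 0.044,"z": 0,"wx": 0,"wy": 0,"wz": 0,"grip": 1},
    {"x": 0.0171,"y": 0.044,"z": 0,"wx": 0,"wy": 0,"wz": 0,"grip": 1},
    {"x": 0.0171,"y": 0.044,"z": 0,"wx": 0,"wy": 0,"wz": 0,"grip": 1},
    {"x": 0.0171,"y": 0.044,"z": 0,"wx": 0,"wy": 0,"wz": 0,"grip": 1},
    {"x": 0.0171,"y": 0.044,"z": 0,"wx": 0,"wy": 0,"wz": 0,"grip": 1},
    {"x": 0.0171,"y": 0.044,"z": 0,"wx": 0,"wy": 0,"wz": 0,"grip": 1},
    {"x": 0.0171,"y": 0.044,"z": 0,"wx": 0,"wy": 0,"wz": 0,"grip": 1},
    {"x": 0,"y": 0,"z": 0.05,"wx": 0,"wy": 0,"wz": 0,"grip": 1},
    {"x": 0,"y": 0,"z": 0.05,"wx": 0,"wy": 0,"wz": 0,"grip": 1},
    {"x": 0,"y": 0,"z": 0.05,"wx": 0,"wy": 0,"wz": 0,"grip": 1},
    {"x": 0,"y": 0,"z": 0.03,"wx": 0,"wy": 0,"wz": 0,"grip": 1},
    {"x": 0,"y": 0,"z": 0,"wx": 0,"wy": 0,"wz": 0,"grip": 1},
    {"x": 0,"y": 0,"z": 0,"wx": 0,"wy": 0,"wz": 0,"grip": 1},
  ],
  squeeze=20,
)

```text
clock: 32.55
eef_pos: [453.8, 439.8, 66.7]
eef_rot: [3.141, 0.001, 3.089]
wrist_force: [-0.2, -0.5, -0.3]
finger_gap: 94.1
```

Run:
```python
from prof import *
grab("13")
bars("13",5,25,(380,620,200,520))
print("vise")
print("bars end profile", [ (a,edges(*prof("scene","13",a,136,wid=(-2,0,2)))) for a in (27.5,9)])
crop("scene","13",190,180,100,75,8,"sv14",[proj("scene",(*vis(27.5),136)),proj("scene",(*vis(9),136))])
crop("scene","13",330,220,100,100,6,"sv14b",[proj("scene",(453.5,439.3,16))])
plan(453.5,439.3,5)
```

```text
top px [143.7 196.3] n 30 c [521.7 446.2  15.8] onz [521.7 446.3] ang 105.9 rect [521.2 443.5] [ 9.6 54.1]
scene px [379.9 302.3] n 105 c [456.2 440.5  14.4] onz [456.2 440.6] ang 88.8 rect [456.3 440. ] [18.2 57.2]
scene px [367.8 319.7] n 130 c [520.3 445.9  14.3] onz [520.3 445.9] ang 104.4 rect [519.3 445.7] [17.3 59.3]
vise
bars end profile [(27.5, [(-29.0, 9.8), (32.0, -10.6), (38.5, 6.3)]), (9, [(-29.0, 9.5), (31.0, -9.6), (37.1, 4.6)])]
clock 32.65 pos [454.  440.   67.1] psi 177.0 tilt [1.7991e+02 1.0000e-01] gap 93.8 F [-0.5 -0.3 -0.4]
wz total -0.0 then shift m [ 0.0006 -0.0008  0.0621] dist 62.1
```

Run:
```python
from h import *
for q in [(123,239),(134,228),(150.5,238),(158,251)]: print(onz("top",*q,16).round(0))
for q in [(402,300),(420,296)]: print(onz("scene",*q,16).round(0))
```

```text
[364. 513.  16.]
[404. 475.  16.]
[368. 412.  16.]
[321. 383.  16.]
[407. 482.  16.]
[360. 512.  16.]
```

play_rows(
  commands=[
    {"x": 0.0005,"y": -0.0006,"z": 0.03,"wx": 0,"wy": 0,"wz": 0,"grip": 1},
    {"x": 0,"y": 0,"z": 0.02,"wx": 0,"wy": 0,"wz": 0,"grip": 1},
    {"x": 0,"y": 0,"z": 0.012,"wx": 0,"wy": 0,"wz": 0,"grip": 1},
    {"x": 0,"y": 0,"z": 0,"wx": 0,"wy": 0,"wz": 0,"grip": 0.5},
    {"x": 0,"y": 0,"z": 0,"wx": 0,"wy": 0,"wz": 0,"grip": 0.5},
    {"x": 0,"y": 0,"z": 0,"wx": 0,"wy": 0,"wz": 0,"grip": 0.5},
    {"x": 0,"y": 0,"z": 0,"wx": 0,"wy": 0,"wz": 0,"grip": 0.5},
    {"x": 0,"y": 0,"z": 0,"wx": 0,"wy": 0,"wz": 0,"grip": 0.5},
    {"x": 0,"y": 0,"z": -0.01,"wx": 0,"wy": 0,"wz": 0,"grip": 0.5},
    {"x": 0,"y": 0,"z": -0.04,"wx": 0,"wy": 0,"wz": 0,"grip": 0.5},
    {"x": 0,"y": 0,"z": -0.05,"wx": 0,"wy": 0,"wz": 0,"grip": 0.5},
    {"x": 0,"y": 0,"z": -0.05,"wx": 0,"wy": 0,"wz": 0,"grip": 0.5},
    {"x": 0,"y": 0,"z": -0.05,"wx": 0,"wy": 0,"wz": 0,"grip": 0.5},
    {"x": 0,"y": 0,"z": -0.04,"wx": 0,"wy": 0,"wz": -6.3,"grip": 0.5},
    {"x": 0,"y": 0,"z": 0,"wx": 0,"wy": 0,"wz": -6.3,"grip": 0.5},
    {"x": 0,"y": 0,"z": 0,"wx": 0,"wy": 0,"wz": 0,"grip": 0.5},
    {"x": 0,"y": 0,"z": 0,"wx": 0,"wy": 0,"wz": 0,"grip": 0.5},
  ],
  squeeze=20,
)

```text
clock: 34.78
eef_pos: [452.7, 438.8, 243.0]
eef_rot: [-3.141, -0.001, -2.976]
wrist_force: [0.0, 0.3, -0.8]
finger_gap: 59.6
```

Run:
```python
from h import *
plan(*vis(-9.3),245,189.6)
```

```text
clock 34.77 pos [452.7 438.8 243. ] psi 189.46 tilt [-1.7997e+02 -5.0000e-02] gap 59.6 F [ 0.   0.3 -0.8]
wz total -0.14 then shift m [-0.0537 -0.4661 -0.0018] dist 469.2
```

play_rows(
  commands=[
    {"x": -0.0054,"y": -0.0466,"z": 0,"wx": 0,"wy": 0,"wz": -0.1,"grip": 0.5},
    {"x": -0.0054,"y": -0.0466,"z": 0,"wx": 0,"wy": 0,"wz": 0,"grip": 0.5},
    {"x": -0.0054,"y": -0.0466,"z": 0,"wx": 0,"wy": 0,"wz": 0,"grip": 0.5},
    {"x": -0.0054,"y": -0.0466,"z": 0,"wx": 0,"wy": 0,"wz": 0,"grip": 0.5},
    {"x": -0.0054,"y": -0.0466,"z": 0,"wx": 0,"wy": 0,"wz": 0,"grip": 0.5},
    {"x": -0.0054,"y": -0.0466,"z": 0,"wx": 0,"wy": 0,"wz": 0,"grip": 0.5},
    {"x": -0.0054,"y": -0.0466,"z": 0,"wx": 0,"wy": 0,"wz": 0,"grip": 0.5},
    {"x": -0.0054,"y": -0.0466,"z": 0,"wx": 0,"wy": 0,"wz": 0,"grip": 0.5},
    {"x": -0.0054,"y": -0.0466,"z": 0,"wx": 0,"wy": 0,"wz": 0,"grip": 0.5},
    {"x": -0.0054,"y": -0.0466,"z": 0,"wx": 0,"wy": 0,"wz": 0,"grip": 0.5},
    {"x": 0,"y": 0,"z": 0.04,"wx": 0,"wy": 0,"wz": 0,"grip": 0.5},
    {"x": 0,"y": 0,"z": 0.04,"wx": 0,"wy": 0,"wz": 0,"grip": 0.5},
    {"x": 0,"y": 0,"z": 0.01,"wx": 0,"wy": 0,"wz": 0,"grip": 0.5},
    {"x": 0,"y": 0,"z": 0,"wx": 0,"wy": 0,"wz": 0,"grip": 0.5},
    {"x": 0,"y": 0,"z": 0,"wx": 0,"wy": 0,"wz": 0,"grip": 0.5},
    {"x": 0,"y": 0,"z": 0,"wx": 0,"wy": 0,"wz": 0,"grip": 0.5},
  ],
  squeeze=20,
)

```text
clock: 36.78
eef_pos: [585.0, -11.3, 154.7]
eef_rot: [-3.141, 0.002, -2.972]
wrist_force: [-0.2, 0.4, 0.6]
finger_gap: 60.0
```

Run:
```python
from h import *
grab("14")
crop("scene","14",190,170,90,75,8.5,"sv15",[proj("scene",(*vis(-9.3),136))])
plan(*vis(-9.3),126,189.6)
```

```text
clock 36.88 pos [584.8 -11.3 154.2] psi 189.7 tilt [-1.7998e+02  6.0000e-02] gap 59.8 F [ 0.8 -0.8 -0.2]
wz total 0.1 then shift m [ 0.0016 -0.0003  0.0282] dist 28.3
```

play_rows(
  commands=[
    {"x": 0.0014,"y": -0.0003,"z": 0.012,"wx": 0,"wy": 0,"wz": 0,"grip": 0.5},
    {"x": 0,"y": 0,"z": 0.01,"wx": 0,"wy": 0,"wz": 0,"grip": 0.5},
    {"x": 0,"y": 0,"z": 0.006,"wx": 0,"wy": 0,"wz": 0,"grip": 0.5},
    {"x": 0,"y": 0,"z": 0,"wx": 0,"wy": 0,"wz": 0,"grip": 0.5},
    {"x": 0,"y": 0,"z": 0,"wx": 0,"wy": 0,"wz": 0,"grip": 0.7},
    {"x": 0,"y": 0,"z": 0,"wx": 0,"wy": 0,"wz": 0,"grip": 0.85},
    {"x": 0,"y": 0,"z": 0,"wx": 0,"wy": 0,"wz": 0,"grip": 0.85},
    {"x": 0,"y": 0,"z": -0.01,"wx": 0,"wy": 0,"wz": 0,"grip": 0.85},
    {"x": 0,"y": 0,"z": -0.03,"wx": 0,"wy": 0,"wz": 0,"grip": 1},
    {"x": 0,"y": 0,"z": -0.05,"wx": 0,"wy": 0,"wz": 0,"grip": 1},
    {"x": 0,"y": 0,"z": -0.03,"wx": 0,"wy": 0,"wz": -4.4,"grip": 1},
    {"x": 0,"y": 0,"z": 0,"wx": 0,"wy": 0,"wz": 0,"grip": 1},
    {"x": 0,"y": 0,"z": 0,"wx": 0,"wy": 0,"wz": 0,"grip": 1},
  ],
  squeeze=20,
)

```text
clock: 38.5
eef_pos: [582.9, -11.8, 244.7]
eef_rot: [3.141, -0.001, -2.897]
wrist_force: [-0.4, -0.2, -0.9]
finger_gap: 94.1
```

Run:
```python
from h import *
grab("15")
bars("15",5,25,(380,620,200,520))
a=np.radians(104.2);u=np.array([np.cos(a),np.sin(a)])
c=np.array([518.7,445])-8*u;print(c)
plan(*c,245,194.2)
```

```text
top px [144.1 197.4] n 75 c [517.3 444.2  16.1] onz [517.3 444.2] ang 103.9 rect [517.5 444.7] [17.1 60.6]
scene px [367.9 319.9] n 131 c [520.4 446.4  14.1] onz [520.4 446.5] ang 103.7 rect [520.2 445.9] [17.5 59.3]
[520.66245909 437.2444372 ]
clock 38.6 pos [582.8 -11.9 244.2] psi 194.06 tilt [ 1.7996e+02 -1.1000e-01] gap 94.3 F [-0.4 -0.  -0.2]
wz total -0.14 then shift m [-0.0499  0.4506 -0.0006] dist 453.4
```

play_rows(
  commands=[
    {"x": -0.005,"y": 0.045,"z": 0,"wx": 0,"wy": 0,"wz": 0,"grip": 1},
    {"x": -0.005,"y": 0.045,"z": 0,"wx": 0,"wy": 0,"wz": 0,"grip": 1},
    {"x": -0.005,"y": 0.045,"z": 0,"wx": 0,"wy": 0,"wz": 0,"grip": 1},
    {"x": -0.005,"y": 0.045,"z": 0,"wx": 0,"wy": 0,"wz": 0,"grip": 1},
    {"x": -0.005,"y": 0.045,"z": 0,"wx": 0,"wy": 0,"wz": 0,"grip": 1},
    {"x": -0.005,"y": 0.045,"z": 0,"wx": 0,"wy": 0,"wz": 0,"grip": 1},
    {"x": -0.005,"y": 0.045,"z": 0,"wx": 0,"wy": 0,"wz": 0,"grip": 1},
    {"x": -0.005,"y": 0.045,"z": 0,"wx": 0,"wy": 0,"wz": 0,"grip": 1},
    {"x": -0.005,"y": 0.045,"z": 0,"wx": 0,"wy": 0,"wz": 0,"grip": 1},
    {"x": -0.005,"y": 0.045,"z": 0,"wx": 0,"wy": 0,"wz": 0,"grip": 1},
    {"x": 0,"y": 0,"z": 0.05,"wx": 0,"wy": 0,"wz": 0,"grip": 1},
    {"x": 0,"y": 0,"z": 0.05,"wx": 0,"wy": 0,"wz": 0,"grip": 1},
    {"x": 0,"y": 0,"z": 0.05,"wx": 0,"wy": 0,"wz": 0,"grip": 1},
    {"x": 0,"y": 0,"z": 0.03,"wx": 0,"wy": 0,"wz": 0,"grip": 1},
    {"x": 0,"y": 0,"z": 0,"wx": 0,"wy": 0,"wz": 0,"grip": 1},
    {"x": 0,"y": 0,"z": 0,"wx": 0,"wy": 0,"wz": 0,"grip": 1},
  ],
  squeeze=20,
)

```text
clock: 40.6
eef_pos: [522.5, 437.1, 66.7]
eef_rot: [3.141, 0.001, -2.896]
wrist_force: [0.6, 0.3, 0.9]
finger_gap: 94.0
```

Run:
```python
from prof import *
grab("16")
print("bars end profile", [ (a,edges(*prof("scene","16",a,136,wid=(-2,0,2)))) for a in (27.5,9,-9)])
crop("scene","16",190,180,100,75,8,"sv16",[proj("scene",(*vis(a),136)) for a in (27.5,9,-9)])
crop("scene","16",320,240,130,120,5,"sv16b",[proj("scene",(518.7,445,16))])
plan(520.7,437.2,5)
```

```text
bars end profile [(27.5, [(-29.0, 9.6), (32.0, -10.7), (38.1, 6.2)]), (9, [(-29.0, 9.5), (31.0, -10.3), (37.1, 5.3)]), (-9, [(-29.0, 9.1), (31.0, -9.1), (37.5, 4.2)])]
clock 40.7 pos [522.7 437.2  67.3] psi 194.09 tilt [1.7995e+02 1.3000e-01] gap 93.7 F [ 0.4 -1.4 -0.5]
wz total -0.0 then shift m [0.0021 0.0004 0.0622] dist 62.3
```

Run:
```python
from prof import *
p,_=load("scene","16");im=cv2.cvtColor(p,cv2.COLOR_RGB2GRAY).astype(float)
for b in (-18,-10,8):
  for z in (136,133):
    a=np.arange(-56,48,2.);uv=np.array([proj("scene",(*vis(x,b),z)) for x in a]);v=map_coordinates(im,[uv[:,1],uv[:,0]],order=1)
    print(b,z," ".join(f"{int(x)}:{int(y)}" for x,y in zip(a,v)))
```

```text
-18 136 -56:107 -54:107 -52:106 -50:105 -48:105 -46:105 -44:108 -42:118 -40:142 -38:166 -36:173 -34:172 -32:166 -30:164 -28:169 -26:182 -24:193 -22:198 -20:201 -18:206 -16:212 -14:220 -12:228 -10:232 -8:233 -6:233 -4:231 -2:226 0:219 2:214 4:220 6:227 8:232 10:233 12:233 14:230 16:225 18:217 20:214 22:219 24:227 26:232 28:233 30:233 32:232 34:226 36:215 38:200 40:188 42:187 44:189 46:178
-18 133 -56:107 -54:106 -52:105 -50:105 -48:104 -46:106 -44:117 -42:138 -40:161 -38:172 -36:173 -34:166 -32:161 -30:169 -28:182 -26:192 -24:198 -22:202 -20:206 -18:212 -16:220 -14:228 -12:231 -10:233 -8:233 -6:232 -4:227 -2:219 0:214 2:219 4:226 6:230 8:233 10:233 12:231 14:226 16:218 18:214 20:217 22:224 24:230 26:233 28:233 30:232 32:227 34:218 36:203 38:188 40:186 42:188 44:180 46:161
-10 136 -56:106 -54:106 -52:106 -50:106 -48:105 -46:105 -44:106 -42:121 -40:146 -38:168 -36:174 -34:170 -32:165 -30:167 -28:180 -26:193 -24:199 -22:202 -20:204 -18:207 -16:214 -14:224 -12:230 -10:232 -8:233 -6:233 -4:231 -2:224 0:215 2:214 4:219 6:226 8:231 10:233 12:233 14:231 16:224 18:215 20:213 22:216 24:224 26:2
[... 541 characters left out ...]
 -38:155 -36:165 -34:164 -32:154 -30:140 -28:130 -26:121 -24:117 -22:118 -20:133 -18:158 -16:188 -14:213 -12:227 -10:232 -8:233 -6:232 -4:230 -2:222 0:214 2:215 4:221 6:227 8:232 10:233 12:233 14:230 16:224 18:216 20:214 22:219 24:227 26:232 28:233 30:233 32:232 34:227 36:212 38:194 40:182 42:179 44:178 46:169
8 133 -56:105 -54:106 -52:106 -50:105 -48:103 -46:102 -44:114 -42:132 -40:152 -38:165 -36:165 -34:156 -32:146 -30:137 -28:128 -26:128 -24:122 -22:137 -20:158 -18:183 -16:210 -14:225 -12:231 -10:233 -8:232 -6:230 -4:224 -2:216 0:213 2:217 4:226 6:231 8:233 10:233 12:231 14:226 16:218 18:211 20:216 22:226 24:231 26:233 28:233 30:233 32:228 34:216 36:200 38:185 40:177 42:177 44:173 46:152
```

play_rows(
  commands=[
    {"x": 0.002,"y": 0.0003,"z": 0.03,"wx": 0,"wy": 0,"wz": 0,"grip": 1},
    {"x": 0,"y": 0,"z": 0.02,"wx": 0,"wy": 0,"wz": 0,"grip": 1},
    {"x": 0,"y": 0,"z": 0.012,"wx": 0,"wy": 0,"wz": 0,"grip": 1},
    {"x": 0,"y": 0,"z": 0,"wx": 0,"wy": 0,"wz": 0,"grip": 0.5},
    {"x": 0,"y": 0,"z": 0,"wx": 0,"wy": 0,"wz": 0,"grip": 0.5},
    {"x": 0,"y": 0,"z": 0,"wx": 0,"wy": 0,"wz": 0,"grip": 0.5},
    {"x": 0,"y": 0,"z": 0,"wx": 0,"wy": 0,"wz": 0,"grip": 0.5},
    {"x": 0,"y": 0,"z": 0,"wx": 0,"wy": 0,"wz": 0,"grip": 0.5},
    {"x": 0,"y": 0,"z": 0,"wx": 0,"wy": 0,"wz": 0,"grip": 0.5},
    {"x": 0,"y": 0,"z": -0.01,"wx": 0,"wy": 0,"wz": 0,"grip": 0.5},
    {"x": 0,"y": 0,"z": -0.04,"wx": 0,"wy": 0,"wz": 0,"grip": 0.5},
    {"x": 0,"y": 0,"z": -0.05,"wx": 0,"wy": 0,"wz": 0,"grip": 0.5},
    {"x": 0,"y": 0,"z": -0.05,"wx": 0,"wy": 0,"wz": 0,"grip": 0.5},
    {"x": 0,"y": 0,"z": -0.05,"wx": 0,"wy": 0,"wz": 0,"grip": 0.5},
    {"x": 0,"y": 0,"z": -0.04,"wx": 0,"wy": 0,"wz": 4.5,"grip": 0.5},
    {"x": 0,"y": 0,"z": 0,"wx": 0,"wy": 0,"wz": 0,"grip": 0.5},
    {"x": 0,"y": 0,"z": 0,"wx": 0,"wy": 0,"wz": 0,"grip": 0.5},
  ],
  squeeze=20,
)

```text
clock: 42.82
eef_pos: [519.8, 436.3, 242.4]
eef_rot: [-3.141, -0.001, -2.973]
wrist_force: [-0.1, -0.0, -1.1]
finger_gap: 60.0
```

Run:
```python
from h import *
plan(*vis(-27.6),245,189.6)
```

```text
clock 42.83 pos [519.8 436.3 242.4] psi 189.64 tilt [-1.7995e+02 -8.0000e-02] gap 60.0 F [-0.1 -0.  -1.1]
wz total 0.04 then shift m [ 0.0304 -0.4524 -0.0022] dist 453.5
```

play_rows(
  commands=[
    {"x": 0.003,"y": -0.0452,"z": 0,"wx": 0,"wy": 0,"wz": 0,"grip": 0.5},
    {"x": 0.003,"y": -0.0452,"z": 0,"wx": 0,"wy": 0,"wz": 0,"grip": 0.5},
    {"x": 0.003,"y": -0.0452,"z": 0,"wx": 0,"wy": 0,"wz": 0,"grip": 0.5},
    {"x": 0.003,"y": -0.0452,"z": 0,"wx": 0,"wy": 0,"wz": 0,"grip": 0.5},
    {"x": 0.003,"y": -0.0452,"z": 0,"wx": 0,"wy": 0,"wz": 0,"grip": 0.5},
    {"x": 0.003,"y": -0.0452,"z": 0,"wx": 0,"wy": 0,"wz": 0,"grip": 0.5},
    {"x": 0.003,"y": -0.0452,"z": 0,"wx": 0,"wy": 0,"wz": 0,"grip": 0.5},
    {"x": 0.003,"y": -0.0452,"z": 0,"wx": 0,"wy": 0,"wz": 0,"grip": 0.5},
    {"x": 0.003,"y": -0.0452,"z": 0,"wx": 0,"wy": 0,"wz": 0,"grip": 0.5},
    {"x": 0.003,"y": -0.0452,"z": 0,"wx": 0,"wy": 0,"wz": 0,"grip": 0.5},
    {"x": 0,"y": 0,"z": 0.04,"wx": 0,"wy": 0,"wz": 0,"grip": 0.5},
    {"x": 0,"y": 0,"z": 0.04,"wx": 0,"wy": 0,"wz": 0,"grip": 0.5},
    {"x": 0,"y": 0,"z": 0.01,"wx": 0,"wy": 0,"wz": 0,"grip": 0.5},
    {"x": 0,"y": 0,"z": 0,"wx": 0,"wy": 0,"wz": 0,"grip": 0.5},
    {"x": 0,"y": 0,"z": 0,"wx": 0,"wy": 0,"wz": 0,"grip": 0.5},
    {"x": 0,"y": 0,"z": 0,"wx": 0,"wy": 0,"wz": 0,"grip": 0.5},
  ],
  squeeze=20,
)

```text
clock: 44.82
eef_pos: [566.3, -14.1, 154.6]
eef_rot: [-3.141, 0.002, -2.974]
wrist_force: [-0.5, -0.0, -0.0]
finger_gap: 59.6
```

Run:
```python
from h import *
grab("17")
crop("scene","17",190,170,90,75,8.5,"sv17",[proj("scene",(*vis(-27.6),136))])
plan(*vis(-27.6),126,189.6)
```

```text
clock 44.92 pos [566.1 -14.1 154.1] psi 189.61 tilt [-1.7998e+02  6.0000e-02] gap 59.6 F [-0.1 -0.5 -1.2]
wz total 0.01 then shift m [ 0.001  -0.0007  0.0281] dist 28.2
```

play_rows(
  commands=[
    {"x": 0.001,"y": -0.0005,"z": 0.012,"wx": 0,"wy": 0,"wz": 0,"grip": 0.5},
    {"x": 0,"y": 0,"z": 0.007,"wx": 0,"wy": 0,"wz": 0,"grip": 0.5},
    {"x": 0,"y": 0,"z": 0.005,"wx": 0,"wy": 0,"wz": 0,"grip": 0.5},
    {"x": 0,"y": 0,"z": 0.004,"wx": 0,"wy": 0,"wz": 0,"grip": 0.5},
    {"x": 0,"y": 0,"z": 0,"wx": 0,"wy": 0,"wz": 0,"grip": 0.5},
  ],
  squeeze=20,
)

```text
clock: 45.55
eef_pos: [564.9, -14.8, 125.2]
eef_rot: [3.141, -0.0, -2.974]
wrist_force: [-0.4, -0.2, -0.6]
finger_gap: 59.6
```

play_rows(
  commands=[
    {"x": 0,"y": 0,"z": 0,"wx": 0,"wy": 0,"wz": 0,"grip": 0.7},
    {"x": 0,"y": 0,"z": 0,"wx": 0,"wy": 0,"wz": 0,"grip": 0.85},
    {"x": 0,"y": 0,"z": 0,"wx": 0,"wy": 0,"wz": 0,"grip": 0.85},
    {"x": 0,"y": 0,"z": -0.01,"wx": 0,"wy": 0,"wz": 0,"grip": 0.85},
    {"x": 0,"y": 0,"z": -0.03,"wx": 0,"wy": 0,"wz": 0,"grip": 1},
    {"x": 0,"y": 0,"z": -0.05,"wx": 0,"wy": 0,"wz": 0,"grip": 1},
    {"x": 0,"y": 0,"z": -0.05,"wx": 0,"wy": 0,"wz": 0,"grip": 0.5},
    {"x": 0.04,"y": 0.0,"z": 0,"wx": 0,"wy": 0,"wz": 0,"grip": 0.5},
    {"x": 0.04,"y": 0.0,"z": 0,"wx": 0,"wy": 0,"wz": 0,"grip": 0.5},
    {"x": 0.04,"y": 0.0,"z": 0,"wx": 0,"wy": 0,"wz": 0,"grip": 0.5},
    {"x": 0.04,"y": 0.0,"z": 0,"wx": 0,"wy": 0,"wz": 0,"grip": 0.5},
    {"x": 0.04,"y": 0.0,"z": 0,"wx": 0,"wy": 0,"wz": 0,"grip": 0.5},
    {"x": 0,"y": 0.0,"z": 0,"wx": 0,"wy": 0,"wz": 0,"grip": 0.5},
    {"x": 0,"y": 0.0,"z": 0,"wx": 0,"wy": 0,"wz": 0,"grip": 0.5},
  ],
  squeeze=20,
)

```text
clock: 47.3
eef_pos: [368.3, -48.2, 266.1]
eef_rot: [-3.141, 0.001, -2.974]
wrist_force: [-0.2, -0.1, -0.5]
finger_gap: 47.0
```

Run:
```python
from h import *
g=grab("18")
crop("scene","18",190,155,100,75,8,"sv18")
crop("top","18",225,140,80,75,9,"tv18")
print(manip.read_state()["eef_pos"])
```

```text
[368.38929041 -48.04175218 265.53666322]
```

```bash
python3 - <<'E'
from h import *
crop("top","7",265,180,45,40,16,"th")
crop("scene","7",230,158,45,40,16,"sh")
E
python3 - <<'E'
from h import *
t=np.radians(9.6);u=np.array([np.cos(t),np.sin(t),0]);w=np.array([-np.sin(t),np.cos(t),0])
def loc(P): d=P-np.array([*M,0]);return np.array([d@u,d@w,P[2]]).round(1)
for nm,s,tp in [("handle mid",(249.3,172),(288.9,203.5)),("end",(253.2,168),(290,209.5)),("near",(245.3,176),(287.7,197.5)),("boss",(242.7,178.3),(287.3,194.5)),("hub",(254.7,187),(273.7,197))]:
    P,e=tri(s,tp);print(nm,P.round(1),e.round(1),"local",loc(P))
p,d=load("top","7");C=cloud("top",d);print(C[197:210,289].round(0).tolist()[::4])
E
```

```text
handle mid [467.1 -75.6 143.2] 1.9 local [-134.5  -43.5  143.2]
end [447.3 -79.  143.1] 1.5 local [-154.6  -43.5  143.1]
near [487.1 -72.1 144. ] 2.0 local [-114.2  -43.3  144. ]
boss [497.8 -71.4 142.5] 1.2 local [-103.6  -44.5  142.5]
hub [491.  -26.6 135.5] 1.3 local [-102.8    0.8  135.5]
[[489.0, -77.0, 146.0], [475.0, -77.0, 148.0], [461.0, -76.0, 151.0], [449.0, -76.0, 147.0]]
```

Run:
```python
from h import *
print(vis(-136,-43.0))
plan(*vis(-136,-43.0),200,189.6)
```

```text
[465.57559507 -75.37837915]
clock 47.4 pos [368.4 -48.  265.5] psi 189.62 tilt [180.  -0.] gap 46.8 F [ 0.  -0.1 -1.2]
wz total 0.02 then shift m [-0.0913 -0.0432  0.0655] dist 120.4
```

play_rows(
  commands=[
    {"x": -0.0304,"y": -0.0144,"z": 0.01,"wx": 0,"wy": 0,"wz": 0,"grip": 0.55},
    {"x": -0.0304,"y": -0.0144,"z": 0.01,"wx": 0,"wy": 0,"wz": 0,"grip": 0.55},
    {"x": -0.0304,"y": -0.0144,"z": 0.01,"wx": 0,"wy": 0,"wz": 0,"grip": 0.55},
    {"x": 0,"y": 0,"z": 0.035,"wx": 0,"wy": 0,"wz": 0,"grip": 0.55},
    {"x": 0,"y": 0,"z": 0.03,"wx": 0,"wy": 0,"wz": 0,"grip": 0.55},
    {"x": 0,"y": 0,"z": 0,"wx": 0,"wy": 0,"wz": 0,"grip": 0.55},
    {"x": 0,"y": 0,"z": 0,"wx": 0,"wy": 0,"wz": 0,"grip": 0.55},
  ],
  squeeze=20,
)

```text
clock: 48.28
eef_pos: [465.6, -75.5, 171.5]
eef_rot: [-3.141, 0.001, -2.974]
wrist_force: [-0.2, 0.3, 0.4]
finger_gap: 51.8
```

Run:
```python
from h import *
grab("19")
plan(*vis(-136,-43.0),124,189.6)
crop("scene","19",200,130,90,75,8.5,"sv19",[proj("scene",(*vis(-134.5,-43),143))])
```

```text
clock 48.38 pos [465.6 -75.6 171.7] psi 189.61 tilt [-1.7995e+02  1.0000e-01] gap 51.6 F [ 0.8 -0.1  0.4]
wz total 0.01 then shift m [0.     0.0002 0.0477] dist 47.7
```

play_rows(
  commands=[
    {"x": 0,"y": 0,"z": 0.025,"wx": 0,"wy": 0,"wz": 0,"grip": 0.55},
    {"x": 0,"y": 0,"z": 0.015,"wx": 0,"wy": 0,"wz": 0,"grip": 0.55},
    {"x": 0,"y": 0,"z": 0.0075,"wx": 0,"wy": 0,"wz": 0,"grip": 0.55},
    {"x": 0,"y": 0,"z": 0,"wx": 0,"wy": 0,"wz": 0,"grip": 0.1},
    {"x": 0,"y": 0,"z": 0,"wx": 0,"wy": 0,"wz": 0,"grip": 0.1},
    {"x": 0,"y": 0,"z": 0,"wx": 0,"wy": 0,"wz": 0,"grip": 0.1},
    {"x": 0,"y": 0,"z": 0,"wx": 0,"wy": 0,"wz": 0,"grip": 0.1},
    {"x": 0,"y": 0,"z": 0,"wx": 0,"wy": 0,"wz": 0,"grip": 0.1},
    {"x": 0,"y": 0,"z": 0,"wx": 0,"wy": 0,"wz": 0,"grip": 0.1},
  ],
  squeeze=40,
)

```text
clock: 49.5
eef_pos: [465.1, -76.6, 123.4]
eef_rot: [-3.139, 0.001, -2.974]
wrist_force: [-0.4, -9.2, 0.9]
finger_gap: 19.3
```

Run:
```python
from h import *
s=manip.read_state();print(s["eef_pos"],s["wrist_force"],s["finger_gap"],s["moment"])
# increments: from 73 deg to 633 (15-deg steps)
A=[73]+list(range(90,640,15))
out=[]
for a,b in zip(A[:-1],A[1:]):
    a,b=np.radians([a,b]);out.append((round(45*(np.sin(a)-np.sin(b))/1000,4),round(-45*(np.cos(b)-np.cos(a))/1000,4)))
for a,o in zip(A[1:],out[:26]): print(a,o)
```

```text
[465.14046303 -76.58452664 123.41536491] [-0.41154427 -9.19452897  0.94067501] 19.271722409015144 [-1.56756355  0.08802918  0.05854877]
90 (np.float64(-0.002), np.float64(0.0132))
105 (np.float64(0.0015), np.float64(0.0116))
120 (np.float64(0.0045), np.float64(0.0109))
135 (np.float64(0.0072), np.float64(0.0093))
150 (np.float64(0.0093), np.float64(0.0072))
165 (np.float64(0.0109), np.float64(0.0045))
180 (np.float64(0.0116), np.float64(0.0015))
195 (np.float64(0.0116), np.float64(-0.0015))
210 (np.float64(0.0109), np.float64(-0.0045))
225 (np.float64(0.0093), np.float64(-0.0072))
240 (np.float64(0.0072), np.float64(-0.0093))
255 (np.float64(0.0045), np.float64(-0.0109))
270 (np.float64(0.0015), np.float64(-0.0116))
285 (np.float64(-0.0015), np.float64(-0.0116))
300 (np.float64(-0.0045), np.float64(-0.0109))
315 (np.float64(-0.0072), np.float64(-0.0093))
330 (np.float64(-0.0093), np.float64(-0.0072))
345 (np.float64(-0.0109), np.float64(-0.0045))
360 (np.float64(-0.0116), np.float64(-0.0015))
375 (np.float64(-0.0116), np.float64(0.0015))
390 (np.float64(-0.0109), np.float64(0.0045))
405 (np.float64(-0.0093), np.float64(0.0072))
420 (np.float64(-0.0072), np.float64(0.0093))
435 (np.float64(-0.0045), np.float64(0.0109))
450 (np.float64(-0.0015), np.float64(0.0116))
465 (np.float64(0.0015), np.float64(0.0116))
```

play_rows(
  commands=[
    {"x": 0,"y": -0.0013,"z": 0,"wx": 0,"wy": 0,"wz": 0,"grip": 0.1},
    {"x": 0,"y": 0,"z": 0,"wx": 0,"wy": 0,"wz": 0,"grip": 0.1},
  ],
  squeeze=40,
)

```text
clock: 49.75
eef_pos: [465.2, -76.9, 123.2]
eef_rot: [-3.141, 0.0, -2.974]
wrist_force: [-0.2, -2.2, 2.4]
finger_gap: 19.5
```

play_rows(
  commands=[
    {"x": 0,"y": -0.002,"z": 0.0132,"wx": 0,"wy": 0,"wz": 0,"grip": 0.1},
    {"x": 0,"y": 0.0015,"z": 0.0116,"wx": 0,"wy": 0,"wz": 0,"grip": 0.1},
    {"x": 0,"y": 0.0045,"z": 0.0109,"wx": 0,"wy": 0,"wz": 0,"grip": 0.1},
    {"x": 0,"y": 0,"z": 0,"wx": 0,"wy": 0,"wz": 0,"grip": 0.1},
  ],
  squeeze=40,
)

```text
clock: 50.25
eef_pos: [464.4, -71.5, 86.3]
eef_rot: [3.14, -0.0, -2.974]
wrist_force: [0.9, 7.8, 3.1]
finger_gap: 19.4
```

```bash
cat >> h.py <<'E'
def st(cz=0):
    s=manip.read_state();P=s["eef_pos"];t=np.radians(YAW);d=P[:2]-M
    u=np.array([np.cos(t),np.sin(t)]);w=np.array([-np.sin(t),np.cos(t)]);F=s["wrist_force"]
    print("clock",round(s["clock"],2),"local",round(d@u,1),round(d@w,1),"z",round(P[2],1),"F local",round(F[:2]@u,1),round(F[:2]@w,1),round(F[2],1),"gap",round(s["finger_gap"],1))
E
python3 -c "
from h import *
st()"
```

```text
clock 50.25 local -136.6 -39.0 z 86.3 F local 2.2 7.6 3.1 gap 19.4
```

play_rows(
  commands=[
    {"x": 0,"y": 0.0071,"z": 0.0069,"wx": 0,"wy": 0,"wz": 0,"grip": 0.1},
    {"x": 0,"y": 0.0093,"z": 0.0072,"wx": 0,"wy": 0,"wz": 0,"grip": 0.1},
    {"x": 0,"y": 0.0109,"z": 0.0045,"wx": 0,"wy": 0,"wz": 0,"grip": 0.1},
    {"x": 0,"y": 0.0116,"z": 0.0015,"wx": 0,"wy": 0,"wz": 0,"grip": 0.1},
    {"x": 0,"y": 0,"z": 0,"wx": 0,"wy": 0,"wz": 0,"grip": 0.1},
  ],
  squeeze=40,
)

```text
clock: 50.88
eef_pos: [457.5, -33.3, 66.7]
eef_rot: [3.141, -0.001, -2.973]
wrist_force: [3.2, 1.5, -9.9]
finger_gap: 19.6
```

```bash
python3 -c "
from h import *
st()
grab('20')
crop('scene','20',200,130,90,75,8.5,'sv20')"
```

```text
clock 50.88 local -136.9 -0.2 z 66.7 F local 3.4 1.0 -9.9 gap 19.6
```

play_rows(
  commands=[
    {"x": 0,"y": 0.0116,"z": -0.0005,"wx": 0,"wy": 0,"wz": 0,"grip": 0.1},
    {"x": 0,"y": 0.0109,"z": -0.0045,"wx": 0,"wy": 0,"wz": 0,"grip": 0.1},
    {"x": 0,"y": 0.0093,"z": -0.0072,"wx": 0,"wy": 0,"wz": 0,"grip": 0.1},
    {"x": 0,"y": 0.0072,"z": -0.0093,"wx": 0,"wy": 0,"wz": 0,"grip": 0.1},
    {"x": 0,"y": 0.0045,"z": -0.0109,"wx": 0,"wy": 0,"wz": 0,"grip": 0.1},
    {"x": 0,"y": 0.0015,"z": -0.0116,"wx": 0,"wy": 0,"wz": 0,"grip": 0.1},
    {"x": 0,"y": 0,"z": 0,"wx": 0,"wy": 0,"wz": 0,"grip": 0.1},
  ],
  squeeze=40,
)

```text
clock: 51.85
eef_pos: [450.5, 10.0, 112.1]
eef_rot: [3.141, 0.001, -2.974]
wrist_force: [-1.9, 3.0, 1.7]
finger_gap: 19.2
```

```bash
python3 -c "
from h import *
st()"
```

```text
clock 51.85 local -136.6 43.7 z 112.1 F local -1.3 3.3 1.7 gap 19.2
```

play_rows(
  commands=[
    {"x": 0,"y": -0.0015,"z": -0.0116,"wx": 0,"wy": 0,"wz": 0,"grip": 0.1},
    {"x": 0,"y": -0.0045,"z": -0.0109,"wx": 0,"wy": 0,"wz": 0,"grip": 0.1},
    {"x": 0,"y": -0.0072,"z": -0.0093,"wx": 0,"wy": 0,"wz": 0,"grip": 0.1},
    {"x": 0,"y": -0.0093,"z": -0.0072,"wx": 0,"wy": 0,"wz": 0,"grip": 0.1},
    {"x": 0,"y": -0.0109,"z": -0.0045,"wx": 0,"wy": 0,"wz": 0,"grip": 0.1},
    {"x": 0,"y": -0.0116,"z": -0.0015,"wx": 0,"wy": 0,"wz": 0,"grip": 0.1},
    {"x": 0,"y": 0,"z": 0,"wx": 0,"wy": 0,"wz": 0,"grip": 0.1},
  ],
  squeeze=40,
)

```text
clock: 52.72
eef_pos: [458.2, -35.7, 156.1]
eef_rot: [-3.141, 0.0, -2.975]
wrist_force: [0.3, -0.8, 0.0]
finger_gap: 19.3
```

```bash
python3 -c "
from h import *
st();grab('21')
crop('scene','21',200,160,90,75,8.5,'sv21')"
```

```text
clock 52.73 local -136.7 -2.6 z 156.1 F local 0.1 -0.8 0.0 gap 19.3
```

play_rows(
  commands=[
    {"x": 0,"y": -0.0116,"z": 0.0015,"wx": 0,"wy": 0,"wz": 0,"grip": 0.1},
    {"x": 0,"y": -0.0109,"z": 0.0045,"wx": 0,"wy": 0,"wz": 0,"grip": 0.1},
    {"x": 0,"y": -0.0093,"z": 0.0072,"wx": 0,"wy": 0,"wz": 0,"grip": 0.1},
    {"x": 0,"y": -0.0072,"z": 0.0093,"wx": 0,"wy": 0,"wz": 0,"grip": 0.1},
    {"x": 0,"y": -0.0045,"z": 0.0109,"wx": 0,"wy": 0,"wz": 0,"grip": 0.1},
    {"x": 0,"y": -0.0015,"z": 0.0116,"wx": 0,"wy": 0,"wz": 0,"grip": 0.1},
    {"x": 0,"y": 0,"z": 0,"wx": 0,"wy": 0,"wz": 0,"grip": 0.1},
  ],
  squeeze=40,
)

```text
clock: 53.7
eef_pos: [465.5, -78.8, 109.9]
eef_rot: [3.141, -0.0, -2.974]
wrist_force: [2.8, 7.5, -1.8]
finger_gap: 19.4
```

```bash
python3 -c "
from h import *
st()"
```

```text
clock 53.7 local -136.7 -46.3 z 109.9 F local 4.0 6.9 -1.8 gap 19.4
```

play_rows(
  commands=[
    {"x": 0,"y": 0.0021,"z": 0.0116,"wx": 0,"wy": 0,"wz": 0,"grip": 0.1},
    {"x": 0,"y": 0.0045,"z": 0.0109,"wx": 0,"wy": 0,"wz": 0,"grip": 0.1},
    {"x": 0,"y": 0.0072,"z": 0.0093,"wx": 0,"wy": 0,"wz": 0,"grip": 0.1},
    {"x": 0,"y": 0.0093,"z": 0.0072,"wx": 0,"wy": 0,"wz": 0,"grip": 0.1},
    {"x": 0,"y": 0.0109,"z": 0.0045,"wx": 0,"wy": 0,"wz": 0,"grip": 0.1},
    {"x": 0,"y": 0.0116,"z": 0.0015,"wx": 0,"wy": 0,"wz": 0,"grip": 0.1},
    {"x": 0,"y": 0,"z": 0,"wx": 0,"wy": 0,"wz": 0,"grip": 0.1},
  ],
  squeeze=60,
)

```text
clock: 54.58
eef_pos: [457.7, -32.9, 66.2]
eef_rot: [3.141, -0.0, -2.973]
wrist_force: [2.5, 1.7, 0.4]
finger_gap: 19.2
```

```bash
python3 -c "
from h import *
st();grab('22')
crop('scene','22',200,160,90,75,8.5,'sv22')"
```

```text
clock 54.58 local -136.7 0.2 z 66.2 F local 2.7 1.3 0.4 gap 19.2
```

play_rows(
  commands=[
    {"x": 0,"y": 0.0116,"z": -0.0015,"wx": 0,"wy": 0,"wz": 0,"grip": 0.1},
    {"x": 0,"y": 0.0109,"z": -0.0045,"wx": 0,"wy": 0,"wz": 0,"grip": 0.1},
    {"x": 0,"y": 0.0093,"z": -0.0072,"wx": 0,"wy": 0,"wz": 0,"grip": 0.1},
    {"x": 0,"y": 0.0072,"z": -0.0093,"wx": 0,"wy": 0,"wz": 0,"grip": 0.1},
    {"x": 0,"y": 0.0045,"z": -0.0109,"wx": 0,"wy": 0,"wz": 0,"grip": 0.1},
    {"x": 0,"y": 0.0015,"z": -0.0116,"wx": 0,"wy": 0,"wz": 0,"grip": 0.1},
    {"x": 0,"y": 0,"z": 0,"wx": 0,"wy": 0,"wz": 0,"grip": 0.1},
  ],
  squeeze=60,
)

```text
clock: 55.55
eef_pos: [450.3, 10.4, 111.6]
eef_rot: [-3.14, 0.0, -2.974]
wrist_force: [5.9, -7.2, -8.2]
finger_gap: 19.2
```

```bash
python3 -c "
from h import *
st()"
```

```text
clock 55.55 local -136.7 44.1 z 111.6 F local 4.7 -8.0 -8.2 gap 19.2
```

play_rows(
  commands=[
    {"x": 0,"y": -0.0015,"z": -0.0058,"wx": 0,"wy": 0,"wz": 0,"grip": 0.1},
    {"x": 0,"y": -0.001,"z": -0.0058,"wx": 0,"wy": 0,"wz": 0,"grip": 0.1},
    {"x": 0,"y": 0,"z": 0,"wx": 0,"wy": 0,"wz": 0,"grip": 0.1},
  ],
  squeeze=60,
)

```text
clock: 55.92
eef_pos: [450.5, 8.7, 122.5]
eef_rot: [3.141, -0.0, -2.974]
wrist_force: [7.1, 1.5, -10.5]
finger_gap: 19.2
```

```bash
python3 -c "
from h import *
st()"
```

```text
clock 55.92 local -136.9 42.4 z 122.5 F local 7.3 0.3 -10.5 gap 19.2
```

play_rows(
  commands=[
    {"x": 0,"y": -0.003,"z": -0.0075,"wx": 0,"wy": 0,"wz": 0,"grip": 0.1},
    {"x": 0,"y": 0,"z": 0,"wx": 0,"wy": 0,"wz": 0,"grip": 0.1},
  ],
  squeeze=60,
)

```text
clock: 56.18
eef_pos: [450.9, 6.0, 129.9]
eef_rot: [3.14, -0.001, -2.974]
wrist_force: [7.6, 4.1, -11.1]
finger_gap: 18.9
```

```bash
python3 -c "
from h import *
st();grab('23')
crop('scene','23',200,160,90,75,8.5,'sv23')"
```

```text
clock 56.17 local -136.9 39.7 z 129.9 F local 8.1 2.8 -11.1 gap 18.9
```

play_rows(
  commands=[
    {"x": 0,"y": 0,"z": 0,"wx": 0,"wy": 0,"wz": 0,"grip": 0.55},
    {"x": 0,"y": 0,"z": 0,"wx": 0,"wy": 0,"wz": 0,"grip": 0.55},
    {"x": 0,"y": 0,"z": 0,"wx": 0,"wy": 0,"wz": 0,"grip": 0.55},
    {"x": 0,"y": 0,"z": -0.01,"wx": 0,"wy": 0,"wz": 0,"grip": 0.55},
    {"x": 0,"y": 0,"z": -0.04,"wx": 0,"wy": 0,"wz": 0,"grip": 0.55},
    {"x": 0,"y": 0,"z": -0.05,"wx": 0,"wy": 0,"wz": 0,"grip": 0.55},
    {"x": 0,"y": 0,"z": -0.04,"wx": 0,"wy": 0,"wz": 0,"grip": 0.55},
    {"x": 0.04,"y": 0,"z": 0,"wx": 0,"wy": 0,"wz": 0,"grip": 0.55},
    {"x": 0.04,"y": 0,"z": 0,"wx": 0,"wy": 0,"wz": 0,"grip": 0.55},
    {"x": 0,"y": 0,"z": 0,"wx": 0,"wy": 0,"wz": 0,"grip": 0.55},
  ],
  squeeze=40,
)

```text
clock: 57.52
eef_pos: [371.1, -8.5, 271.4]
eef_rot: [-3.141, 0.002, -2.975]
wrist_force: [0.9, -0.0, -0.5]
finger_gap: 51.7
```

```bash
python3 -c "
from h import *
st();grab('24')
crop('scene','24',200,160,90,75,8.5,'sv24')
crop('top','24',225,140,80,75,9,'tv24')"
```

```text
clock 57.52 local -218.0 38.7 z 271.4 F local 0.8 -0.2 -0.5 gap 51.7
```

```bash
python3 -c "
from h import *
for a in (576,600,615,621,630,645):
    r=np.radians(a);print(a,proj('scene',(*vis(-134.5,-1-45*np.sin(r)),129+45*np.cos(r))).round(1), proj('scene',(*vis(-158,-1-45*np.sin(r)),129+45*np.cos(r))).round(1),proj('scene',(*vis(-111,-1-45*np.sin(r)),129+45*np.cos(r))).round(1))
print('ref 72deg',proj('scene',(*vis(-134.5,-43.8),142.8)),'obs 249.3 172')
"
```

```text
576 [267.1 192.8] [271.4 188. ] [262.6 197.7]
600 [270.5 192. ] [275.  187.1] [266.1 197. ]
615 [271.9 190.5] [276.3 185.6] [267.4 195.5]
621 [272.2 189.7] [276.7 184.8] [267.7 194.7]
630 [272.5 188.4] [276.9 183.4] [267.9 193.4]
645 [272.2 185.7] [276.7 180.7] [267.6 190.7]
ref 72deg [248.9184711  171.97095349] obs 249.3 172
```

```bash
python3 -c "
from h import *
for a in (576,590,600,615,621,630,645,655):
    r=np.radians(a);print(a,proj('scene',(*vis(-103.6,-1-45*np.sin(r)),129+45*np.cos(r))).round(1))
print('hub',proj('scene',(*vis(-103.6,-1),129)).round(1))
for t in ('23','24'): crop('scene',t,240,175,45,35,16,'b'+t)
"
```

```text
576 [261.2 199.3]
590 [263.4 199.1]
600 [264.6 198.6]
615 [265.9 197.1]
621 [266.2 196.3]
630 [266.5 195. ]
645 [266.1 192.4]
655 [265.4 190.4]
hub [254.2 187.8]
```

play_rows(
  commands=[
    {"x": -0.04,"y": -0.003,"z": 0,"wx": 0,"wy": 0,"wz": 0,"grip": 0.55},
    {"x": -0.041,"y": -0.003,"z": 0,"wx": 0,"wy": 0,"wz": 0,"grip": 0.55},
    {"x": 0,"y": 0,"z": 0.05,"wx": 0,"wy": 0,"wz": 0,"grip": 0.55},
    {"x": 0,"y": 0,"z": 0.05,"wx": 0,"wy": 0,"wz": 0,"grip": 0.55},
    {"x": 0,"y": 0,"z": 0.03,"wx": 0,"wy": 0,"wz": 0,"grip": 0.55},
    {"x": 0,"y": 0,"z": 0,"wx": 0,"wy": 0,"wz": 0,"grip": 0.55},
    {"x": 0,"y": 0,"z": 0,"wx": 0,"wy": 0,"wz": 0,"grip": 0.55},
  ],
  squeeze=40,
)

```text
clock: 58.5
eef_pos: [454.2, -0.7, 141.4]
eef_rot: [-3.141, 0.001, -2.974]
wrist_force: [0.1, -0.2, 0.6]
finger_gap: 51.7
```

```bash
python3 -c "
from h import *
st();grab('25')
crop('scene','25',220,150,80,65,10,'sv25')"
```

```text
clock 58.5 local -134.8 32.6 z 141.4 F local 0.0 -0.2 0.6 gap 51.7
```

play_rows(
  commands=[
    {"x": 0.002,"y": 0,"z": 0.03,"wx": 0,"wy": 0,"wz": 0,"grip": 0.55},
    {"x": 0,"y": 0,"z": 0.02,"wx": 0,"wy": 0,"wz": 0,"grip": 0.55},
    {"x": 0,"y": 0,"z": 0.01,"wx": 0,"wy": 0,"wz": 0,"grip": 0.55},
    {"x": 0,"y": 0,"z": 0,"wx": 0,"wy": 0,"wz": 0,"grip": 0.1},
    {"x": 0,"y": 0,"z": 0,"wx": 0,"wy": 0,"wz": 0,"grip": 0.1},
    {"x": 0,"y": 0,"z": 0,"wx": 0,"wy": 0,"wz": 0,"grip": 0.1},
    {"x": 0,"y": 0,"z": 0,"wx": 0,"wy": 0,"wz": 0,"grip": 0.1},
    {"x": 0,"y": 0,"z": 0,"wx": 0,"wy": 0,"wz": 0,"grip": 0.1},
  ],
  squeeze=50,
)

```text
clock: 59.6
eef_pos: [451.8, -1.5, 80.8]
eef_rot: [-3.141, 0.001, -2.974]
wrist_force: [0.4, -5.5, 1.6]
finger_gap: 19.2
```

```bash
python3 -c "
from h import *
st();grab('26')
crop('scene','26',220,150,80,65,10,'sv26')"
```

```text
clock 59.6 local -137.3 32.2 z 80.8 F local -0.5 -5.4 1.6 gap 19.2
```

play_rows(
  commands=[
    {"x": 0,"y": 0.0067,"z": -0.0097,"wx": 0,"wy": 0,"wz": 0,"grip": 0.1},
    {"x": 0,"y": 0,"z": 0,"wx": 0,"wy": 0,"wz": 0,"grip": 0.1},
    {"x": 0,"y": 0,"z": 0,"wx": 0,"wy": 0,"wz": 0,"grip": 0.1},
  ],
  squeeze=50,
)

```text
clock: 60.08
eef_pos: [450.6, 5.1, 90.3]
eef_rot: [-3.14, 0.001, -2.974]
wrist_force: [2.2, -6.5, -0.2]
finger_gap: 18.9
```

play_rows(
  commands=[
    {"x": 0,"y": 0.0039,"z": -0.0111,"wx": 0,"wy": 0,"wz": 0,"grip": 0.1},
    {"x": 0,"y": 0,"z": 0,"wx": 0,"wy": 0,"wz": 0,"grip": 0.1},
    {"x": 0,"y": 0,"z": 0,"wx": 0,"wy": 0,"wz": 0,"grip": 0.1},
  ],
  squeeze=50,
)

```text
clock: 60.45
eef_pos: [449.9, 9.0, 101.1]
eef_rot: [-3.141, 0.001, -2.974]
wrist_force: [3.8, -4.8, -4.1]
finger_gap: 19.3
```

play_rows(
  commands=[
    {"x": 0,"y": 0.0007,"z": -0.0047,"wx": 0,"wy": 0,"wz": 0,"grip": 0.1},
    {"x": 0,"y": 0,"z": 0,"wx": 0,"wy": 0,"wz": 0,"grip": 0.1},
    {"x": 0,"y": 0,"z": 0,"wx": 0,"wy": 0,"wz": 0,"grip": 0.1},
  ],
  squeeze=50,
)

```text
clock: 60.82
eef_pos: [449.7, 9.8, 105.6]
eef_rot: [-3.141, 0.001, -2.974]
wrist_force: [5.6, -4.5, -6.0]
finger_gap: 19.1
```

```bash
python3 -c "
from h import *
st()"
```

```text
clock 60.83 local -137.5 43.6 z 105.6 F local 4.8 -5.4 -6.0 gap 19.1
```

play_rows(
  commands=[
    {"x": 0,"y": 0,"z": 0,"wx": 0,"wy": 0,"wz": 0,"grip": 0.1},
    {"x": 0,"y": 0,"z": 0,"wx": 0,"wy": 0,"wz": 0,"grip": 0.1},
    {"x": 0,"y": 0,"z": 0,"wx": 0,"wy": 0,"wz": 0,"grip": 0.22},
    {"x": 0,"y": 0,"z": 0,"wx": 0,"wy": 0,"wz": 0,"grip": 0.25},
    {"x": 0,"y": 0,"z": 0,"wx": 0,"wy": 0,"wz": 0,"grip": 0.3},
    {"x": 0,"y": 0,"z": 0,"wx": 0,"wy": 0,"wz": 0,"grip": 0.4},
    {"x": 0,"y": 0,"z": 0,"wx": 0,"wy": 0,"wz": 0,"grip": 0.4},
  ],
  squeeze=5,
)

```text
clock: 61.7
eef_pos: [449.3, 10.0, 105.8]
eef_rot: [-3.142, -0.0, -2.974]
wrist_force: [-1.0, -1.3, 1.1]
finger_gap: 37.2
```

```bash
python3 -c "
from h import *
st();grab('27')
crop('scene','27',235,160,60,50,13,'sv27')"
```

```text
clock 61.7 local -137.8 43.9 z 105.8 F local -1.2 -1.1 1.1 gap 37.2
```

play_rows(
  commands=[
    {"x": 0,"y": 0,"z": -0.02,"wx": 0,"wy": 0,"wz": 0,"grip": 0.4},
    {"x": 0,"y": 0,"z": -0.02,"wx": 0,"wy": 0,"wz": 0,"grip": 0.55},
    {"x": 0,"y": -0.0115,"z": 0,"wx": 0,"wy": 0,"wz": 0,"grip": 0.55},
    {"x": 0,"y": 0,"z": 0,"wx": 0,"wy": 0,"wz": 0,"grip": 0.55},
  ],
  squeeze=50,
)

```text
clock: 62.3
eef_pos: [451.2, -1.9, 145.0]
eef_rot: [3.141, -0.001, -2.975]
wrist_force: [0.3, -1.1, -0.3]
finger_gap: 51.7
```

```bash
python3 -c "
from h import *
st();grab('28')
crop('scene','28',235,160,60,50,13,'sv28')"
```

```text
clock 62.3 local -137.9 31.9 z 145.0 F local 0.1 -1.1 -0.3 gap 51.7
```

play_rows(
  commands=[
    {"x": 0,"y": 0,"z": 0.03,"wx": 0,"wy": 0,"wz": 0,"grip": 0.55},
    {"x": 0,"y": 0,"z": 0.022,"wx": 0,"wy": 0,"wz": 0,"grip": 0.55},
    {"x": 0,"y": 0,"z": 0.012,"wx": 0,"wy": 0,"wz": 0,"grip": 0.55},
    {"x": 0,"y": 0,"z": 0,"wx": 0,"wy": 0,"wz": 0,"grip": 0.1},
    {"x": 0,"y": 0,"z": 0,"wx": 0,"wy": 0,"wz": 0,"grip": 0.1},
    {"x": 0,"y": 0,"z": 0,"wx": 0,"wy": 0,"wz": 0,"grip": 0.1},
    {"x": 0,"y": 0,"z": 0,"wx": 0,"wy": 0,"wz": 0,"grip": 0.1},
    {"x": 0,"y": 0,"z": 0,"wx": 0,"wy": 0,"wz": 0,"grip": 0.1},
    {"x": 0,"y": 0.0067,"z": -0.0097,"wx": 0,"wy": 0,"wz": 0,"grip": 0.1},
    {"x": 0,"y": 0.0039,"z": -0.0111,"wx": 0,"wy": 0,"wz": 0,"grip": 0.1},
    {"x": 0,"y": 0.0009,"z": -0.0117,"wx": 0,"wy": 0,"wz": 0,"grip": 0.1},
    {"x": 0,"y": -0.0021,"z": -0.0116,"wx": 0,"wy": 0,"wz": 0,"grip": 0.1},
    {"x": 0,"y": -0.0051,"z": -0.0106,"wx": 0,"wy": 0,"wz": 0,"grip": 0.1},
    {"x": 0,"y": 0,"z": 0,"wx": 0,"wy": 0,"wz": 0,"grip": 0.1},
    {"x": 0,"y": 0,"z": 0,"wx": 0,"wy": 0,"wz": 0,"grip": 0.1},
  ],
  squeeze=60,
)

```text
clock: 64.28
eef_pos: [450.5, 3.9, 135.8]
eef_rot: [3.14, -0.0, -2.974]
wrist_force: [5.5, 5.6, -11.4]
finger_gap: 18.8
```

```bash
python3 -c "
from h import *
st();grab('29')
crop('scene','29',235,160,60,50,13,'sv29')"
```

```text
clock 64.28 local -137.7 37.7 z 135.8 F local 6.4 4.6 -11.4 gap 18.8
```

play_rows(
  commands=[
    {"x": 0,"y": 0.0051,"z": 0.0106,"wx": 0,"wy": 0,"wz": 0,"grip": 0.1},
    {"x": 0,"y": 0,"z": 0,"wx": 0,"wy": 0,"wz": 0,"grip": 0.1},
    {"x": 0,"y": 0,"z": 0,"wx": 0,"wy": 0,"wz": 0,"grip": 0.1},
  ],
  squeeze=60,
)

```text
clock: 64.75
eef_pos: [449.7, 8.5, 125.0]
eef_rot: [3.141, -0.0, -2.974]
wrist_force: [7.7, 1.9, -14.0]
finger_gap: 19.3
```

play_rows(
  commands=[
    {"x": 0,"y": 0.0021,"z": 0.0116,"wx": 0,"wy": 0,"wz": 0,"grip": 0.1},
    {"x": 0,"y": 0,"z": 0,"wx": 0,"wy": 0,"wz": 0,"grip": 0.1},
    {"x": 0,"y": 0,"z": 0,"wx": 0,"wy": 0,"wz": 0,"grip": 0.1},
  ],
  squeeze=60,
)

```text
clock: 65.12
eef_pos: [449.5, 10.1, 113.3]
eef_rot: [-3.141, 0.0, -2.974]
wrist_force: [7.4, -1.7, -11.8]
finger_gap: 19.5
```

play_rows(
  commands=[
    {"x": 0,"y": -0.0005,"z": 0.0094,"wx": 0,"wy": 0,"wz": 0,"grip": 0.1},
    {"x": 0,"y": 0,"z": 0,"wx": 0,"wy": 0,"wz": 0,"grip": 0.1},
    {"x": 0,"y": 0,"z": 0,"wx": 0,"wy": 0,"wz": 0,"grip": 0.1},
  ],
  squeeze=60,
)

```text
clock: 65.5
eef_pos: [449.7, 9.2, 104.0]
eef_rot: [-3.141, 0.0, -2.974]
wrist_force: [7.0, -4.5, -8.1]
finger_gap: 18.8
```

```bash
python3 -c "
from h import *
st()"
```

```text
clock 65.5 local -137.6 43.0 z 104.0 F local 6.2 -5.6 -8.1 gap 18.8
```

play_rows(
  commands=[
    {"x": 0,"y": -0.0033,"z": 0.0113,"wx": 0,"wy": 0,"wz": 0,"grip": 0.1},
    {"x": 0,"y": 0,"z": 0,"wx": 0,"wy": 0,"wz": 0,"grip": 0.1},
    {"x": 0,"y": -0.0047,"z": 0.0081,"wx": 0,"wy": 0,"wz": 0,"grip": 0.1},
    {"x": 0,"y": 0,"z": 0,"wx": 0,"wy": 0,"wz": 0,"grip": 0.1},
    {"x": 0,"y": 0,"z": 0,"wx": 0,"wy": 0,"wz": 0,"grip": 0.1},
  ],
  squeeze=60,
)

```text
clock: 66.12
eef_pos: [451.3, 0.8, 85.1]
eef_rot: [-3.14, 0.001, -2.974]
wrist_force: [3.5, -8.7, 1.7]
finger_gap: 18.9
```

```bash
python3 -c "
from h import *
st()"
```

```text
clock 66.12 local -137.3 34.5 z 85.1 F local 2.0 -9.2 1.7 gap 18.9
```

play_rows(
  commands=[
    {"x": 0,"y": 0,"z": 0,"wx": 0,"wy": 0,"wz": 0,"grip": 0.22},
    {"x": 0,"y": 0,"z": 0,"wx": 0,"wy": 0,"wz": 0,"grip": 0.3},
    {"x": 0,"y": 0,"z": 0,"wx": 0,"wy": 0,"wz": 0,"grip": 0.55},
    {"x": 0,"y": 0,"z": 0,"wx": 0,"wy": 0,"wz": 0,"grip": 0.55},
    {"x": 0,"y": 0,"z": -0.02,"wx": 0,"wy": 0,"wz": 0,"grip": 0.55},
    {"x": 0,"y": 0,"z": -0.05,"wx": 0,"wy": 0,"wz": 0,"grip": 0.55},
    {"x": 0,"y": 0,"z": -0.05,"wx": 0,"wy": 0,"wz": 0,"grip": 0.55},
    {"x": 0,"y": 0,"z": -0.05,"wx": 0,"wy": 0,"wz": 0,"grip": 0.55},
    {"x": 0,"y": 0,"z": 0,"wx": 0,"wy": 0,"wz": 0,"grip": 0.55},
  ],
  squeeze=60,
)

```text
clock: 67.25
eef_pos: [451.9, 1.7, 258.6]
eef_rot: [-3.14, 0.006, -2.974]
wrist_force: [-0.6, 0.8, -1.1]
finger_gap: 51.7
```

```bash
python3 -c "
from h import *
st();grab('30')
crop('scene','30',235,160,60,50,13,'sv30')
crop('scene','30',260,200,60,55,11,'sf30')
crop('top','30',205,150,60,60,10,'tf30')"
```

```text
clock 67.25 local -136.6 35.3 z 258.6 F local -0.5 0.9 -1.1 gap 51.7
```

```bash
python3 -c "
from h import *
t=np.radians(YAW);u=np.array([np.cos(t),np.sin(t)]);w=np.array([-np.sin(t),np.cos(t)])
for nm,s,tp in [('mid',(274.5,237.7),(226.9,175.3)),('end',(280.2,241.5),(221,176.4)),('near',(268.7,234),(232.7,174.2))]:
    P,e=tri(s,tp);d=P[:2]-M;print(nm,P.round(1),e.round(1),'local',(d@u).round(1),(d@w).round(1))
T,_=onz('top',226.9,175.3,125)[:2],0;print('top@125',T,'scene@125',onz('scene',274.5,237.7,125))
"
```

```text
mid [568.8 131.1 125.4] 2.7 local 0.2 143.4
end [565.6 150.6 124.8] 1.3 local 0.3 163.1
near [572.2 111.7 125.8] 3.4 local 0.3 123.7
top@125 [569.64932552 130.02176315] scene@125 [567.937533   132.16316701 125.        ]
```

play_rows(
  commands=[
    {"x": 0,"y": 0,"z": 0,"wx": 0,"wy": 0,"wz": 10,"grip": 0.55},
    {"x": 0,"y": 0,"z": 0,"wx": 0,"wy": 0,"wz": 10,"grip": 0.55},
    {"x": 0,"y": 0,"z": 0,"wx": 0,"wy": 0,"wz": 10,"grip": 0.55},
    {"x": 0,"y": 0,"z": 0,"wx": 0,"wy": 0,"wz": 10,"grip": 0.55},
    {"x": 0,"y": 0,"z": 0,"wx": 0,"wy": 0,"wz": 10,"grip": 0.55},
    {"x": 0,"y": 0,"z": 0,"wx": 0,"wy": 0,"wz": 10,"grip": 0.55},
    {"x": 0,"y": 0,"z": 0,"wx": 0,"wy": 0,"wz": 10,"grip": 0.55},
    {"x": 0,"y": 0,"z": 0,"wx": 0,"wy": 0,"wz": 10,"grip": 0.55},
    {"x": 0,"y": 0,"z": 0,"wx": 0,"wy": 0,"wz": 10,"grip": 0.55},
    {"x": 0,"y": 0,"z": 0,"wx": 7.5,"wy": 0,"wz": 0,"grip": 0.55},
    {"x": 0,"y": 0,"z": 0,"wx": 7.5,"wy": 0,"wz": 0,"grip": 0.55},
    {"x": 0,"y": 0,"z": 0,"wx": 0,"wy": 0,"wz": 0,"grip": 0.55},
  ],
  squeeze=40,
)

```text
clock: 68.85
eef_pos: [450.9, 2.0, 252.9]
eef_rot: [-2.876, -0.001, 1.739]
wrist_force: [-1.3, 0.1, 0.4]
finger_gap: 51.6
```

```bash
python3 -c "
from h import *
st()
s=manip.read_state();Rm=R.from_euler('xyz',s['eef_rot']).as_matrix();print(Rm.round(3))
# pregrasp 75 mm back along tool z
x,y=vis(0.2-4.7,144);z=108
g=np.array([x,y,z]);pre=g-Rm[:,2]*75;print('grasp',g.round(1),'pre',pre.round(1))
plan(*pre,99.6)
"
```

```text
clock 68.85 local -137.5 35.7 z 252.9 F local -1.2 0.3 0.4 gap 51.6
[[-0.167  0.951 -0.259]
 [ 0.986  0.162 -0.043]
 [ 0.001 -0.263 -0.965]]
grasp [564.  130.9 108. ] pre [583.5 134.2 180.4]
clock 68.85 pos [450.9   2.  252.9] psi 99.64 tilt [-1.6475e+02 -6.0000e-02] gap 51.6 F [-1.3  0.1  0.4]
wz total 0.04 then shift m [0.1081 0.1665 0.03  ] dist 200.8
```

play_rows(
  commands=[
    {"x": 0.0216,"y": 0.0333,"z": 0.006,"wx": 0,"wy": 0,"wz": 0,"grip": 0.55},
    {"x": 0.0216,"y": 0.0333,"z": 0.006,"wx": 0,"wy": 0,"wz": 0,"grip": 0.55},
    {"x": 0.0216,"y": 0.0333,"z": 0.006,"wx": 0,"wy": 0,"wz": 0,"grip": 0.55},
    {"x": 0.0216,"y": 0.0333,"z": 0.006,"wx": 0,"wy": 0,"wz": 0,"grip": 0.55},
    {"x": 0.0216,"y": 0.0333,"z": 0.006,"wx": 0,"wy": 0,"wz": 0,"grip": 0.55},
    {"x": 0,"y": 0,"z": 0,"wx": 0,"wy": 0,"wz": 0,"grip": 0.55},
    {"x": 0,"y": 0,"z": 0,"wx": 0,"wy": 0,"wz": 0,"grip": 0.55},
  ],
  squeeze=40,
)

```text
clock: 69.72
eef_pos: [583.3, 133.3, 183.4]
eef_rot: [-2.881, -0.0, 1.738]
wrist_force: [-0.6, -0.7, 0.3]
finger_gap: 51.7
```

```bash
python3 -c "
from h import *
st()
plan(564,130.9,108)
grab('31')
crop('scene','31',225,175,100,80,8,'sf31',[proj('scene',(*vis(0.2,143.4),125.4))])
crop('top','31',200,130,80,65,9,'tf31')
"
```

```text
clock 69.72 local 14.9 143.1 z 183.4 F local -0.7 -0.6 0.3 gap 51.7
clock 69.72 pos [583.3 133.3 183.4] psi 99.59 tilt [-1.6505e+02 -1.0000e-02] gap 51.7 F [-0.6 -0.7  0.3]
wz total -0.0 then shift m [0.0008 0.0007 0.0778] dist 77.8
```

play_rows(
  commands=[
    {"x": 0.0048,"y": 0.0007,"z": 0.03,"wx": 0,"wy": 0,"wz": 0,"grip": 0.55},
    {"x": 0,"y": 0,"z": 0.025,"wx": 0,"wy": 0,"wz": 0,"grip": 0.55},
    {"x": 0,"y": 0,"z": 0.015,"wx": 0,"wy": 0,"wz": 0,"grip": 0.55},
    {"x": 0,"y": 0,"z": 0.0078,"wx": 0,"wy": 0,"wz": 0,"grip": 0.55},
    {"x": 0,"y": 0,"z": 0,"wx": 0,"wy": 0,"wz": 0,"grip": 0.3},
    {"x": 0,"y": 0,"z": 0,"wx": 0,"wy": 0,"wz": 0,"grip": 0.3},
    {"x": 0,"y": 0,"z": 0,"wx": 0,"wy": 0,"wz": 0,"grip": 0.3},
  ],
  squeeze=30,
)

```text
clock: 70.7
eef_pos: [564.1, 135.3, 108.6]
eef_rot: [-2.881, 0.0, 1.738]
wrist_force: [0.1, -0.9, 0.1]
finger_gap: 29.0
```

```bash
python3 -c "
from h import *
st()
grab('32')
crop('scene','32',235,190,80,65,10,'sf32',[proj('scene',(*vis(0.2,143.4),125.4))])
"
```

```text
clock 70.7 local -3.8 148.3 z 108.6 F local -0.0 -0.9 0.1 gap 29.0
```

```bash
python3 -c "
from h import *
for tag in ('8','10','32'):
    p,d=load('top',tag);C=cloud('top',d);q=p.astype(int)
    m=(C[...,2]>200)&(d>0)&(C[...,0]>340)&(C[...,0]<640)
    for x in range(340,640,40):
        k=m&(C[...,0]>=x)&(C[...,0]<x+40);P=C[k]
        if len(P)>20: print(tag,x,len(P),'y',P[:,1].min().round(),P[:,1].max().round(),'z',np.percentile(P[:,2],[2,50,98]).round())
print(load('scene','32')[0].shape)
p,_=load('scene','32');cv2.imwrite('pics/s32full.png',cv2.resize(p[:,:,::-1],(800,600)))
"
```

```text
8 340 1412 y -636.0 283.0 z [361. 501. 530.]
8 380 1439 y -644.0 306.0 z [202. 448. 500.]
8 420 1289 y -649.0 321.0 z [200. 414. 468.]
8 460 856 y -798.0 341.0 z [200. 365. 441.]
8 500 1368 y -801.0 681.0 z [200. 207. 399.]
8 540 978 y -801.0 686.0 z [200. 203. 380.]
8 580 620 y -801.0 682.0 z [200. 202. 205.]
8 620 288 y -802.0 683.0 z [200. 202. 205.]
10 340 1221 y -637.0 326.0 z [359. 452. 497.]
10 380 1322 y -643.0 352.0 z [202. 420. 454.]
10 420 1454 y -651.0 369.0 z [200. 372. 422.]
10 460 809 y -799.0 363.0 z [200. 208. 389.]
10 500 591 y -800.0 681.0 z [200. 202. 355.]
10 540 648 y -801.0 686.0 z [200. 202. 206.]
10 580 607 y -800.0 684.0 z [200. 202. 206.]
10 620 267 y -800.0 684.0 z [200. 202. 205.]
32 340 1584 y -636.0 172.0 z [360. 549. 570.]
32 380 1696 y -644.0 177.0 z [203. 520. 546.]
32 420 1495 y -652.0 179.0 z [200. 500. 525.]
32 460 1046 y -797.0 180.0 z [200. 484. 506.]
32 500 1162 y -800.0 680.0 z [200. 412. 484.]
32 540 1080 y -802.0 684.0 z [200. 203. 466.]
32 580 1149 y -801.0 683.0 z [200. 205. 429.]
32 620 590 y -800.0 683.0 z [200. 398. 416.]
(384, 512, 3)
```

play_rows(
  commands=[
    {"x": 0,"y": 0,"z": 0,"wx": 0,"wy": 0,"wz": 0,"grip": 0.1},
    {"x": 0,"y": 0,"z": 0,"wx": 0,"wy": 0,"wz": 0,"grip": 0.1},
    {"x": 0,"y": 0,"z": 0,"wx": 0,"wy": 0,"wz": 0,"grip": 0.1},
    {"x": 0,"y": 0,"z": 0,"wx": 0,"wy": 0,"wz": 0,"grip": 0.1},
  ],
  squeeze=40,
)

```text
clock: 71.3
eef_pos: [563.7, 135.2, 108.1]
eef_rot: [-2.88, -0.0, 1.738]
wrist_force: [-0.1, 0.8, 0.9]
finger_gap: 19.3
```

```bash
python3 -c "
from h import *
st()
s=manip.read_state();print(s['wrist_force'],s['moment'])
p=15
A=list(range(0,361,15))
for a,b in zip(A[:-1],A[1:]):
    x,y=np.radians([a+p,b+p]);print(b,round(-45*(np.sin(y)-np.sin(x)),1),round(-45*(np.cos(y)-np.cos(x)),1))
"
```

```text
clock 71.3 local -4.1 148.3 z 108.1 F local 0.0 0.8 0.9 gap 19.3
[-0.10608406  0.81026186  0.94737411] [-0.0442611   0.17709272  0.00136647]
15 -10.9 4.5
30 -9.3 7.2
45 -7.2 9.3
60 -4.5 10.9
75 -1.5 11.6
90 1.5 11.6
105 4.5 10.9
120 7.2 9.3
135 9.3 7.2
150 10.9 4.5
165 11.6 1.5
180 11.6 -1.5
195 10.9 -4.5
210 9.3 -7.2
225 7.2 -9.3
240 4.5 -10.9
255 1.5 -11.6
270 -1.5 -11.6
285 -4.5 -10.9
300 -7.2 -9.3
315 -9.3 -7.2
330 -10.9 -4.5
345 -11.6 -1.5
360 -11.6 1.5
```

play_rows(
  commands=[
    {"x": 0,"y": -0.0109,"z": 0.0045,"wx": 0,"wy": 0,"wz": 0,"grip": 0.1},
    {"x": 0,"y": -0.0093,"z": 0.0072,"wx": 0,"wy": 0,"wz": 0,"grip": 0.1},
    {"x": 0,"y": -0.0072,"z": 0.0093,"wx": 0,"wy": 0,"wz": 0,"grip": 0.1},
    {"x": 0,"y": -0.0045,"z": 0.0109,"wx": 0,"wy": 0,"wz": 0,"grip": 0.1},
    {"x": 0,"y": -0.0015,"z": 0.0116,"wx": 0,"wy": 0,"wz": 0,"grip": 0.1},
    {"x": 0,"y": 0.0015,"z": 0.0116,"wx": 0,"wy": 0,"wz": 0,"grip": 0.1},
    {"x": 0,"y": 0,"z": 0,"wx": 0,"wy": 0,"wz": 0,"grip": 0.1},
    {"x": 0,"y": 0,"z": 0,"wx": 0,"wy": 0,"wz": 0,"grip": 0.1},
  ],
  squeeze=40,
)

```text
clock: 72.3
eef_pos: [519.2, 127.6, 62.4]
eef_rot: [-2.879, 0.0, 1.738]
wrist_force: [1.5, -0.1, -2.2]
finger_gap: 19.3
```

```bash
python3 -c "
from h import *
st()
grab('33')
crop('scene','33',225,175,100,80,8,'sf33')
"
```

```text
clock 72.3 local -49.2 148.2 z 62.4 F local 1.5 -0.4 -2.2 gap 19.3
```

play_rows(
  commands=[
    {"x": 0,"y": 0.0045,"z": 0.0109,"wx": 0,"wy": 0,"wz": 0,"grip": 0.1},
    {"x": 0,"y": 0.0072,"z": 0.0093,"wx": 0,"wy": 0,"wz": 0,"grip": 0.1},
    {"x": 0,"y": 0.0093,"z": 0.0072,"wx": 0,"wy": 0,"wz": 0,"grip": 0.1},
    {"x": 0,"y": 0.0109,"z": 0.0045,"wx": 0,"wy": 0,"wz": 0,"grip": 0.1},
    {"x": 0,"y": 0.0116,"z": 0.0015,"wx": 0,"wy": 0,"wz": 0,"grip": 0.1},
    {"x": 0,"y": 0.0116,"z": -0.0015,"wx": 0,"wy": 0,"wz": 0,"grip": 0.1},
    {"x": 0,"y": 0,"z": 0,"wx": 0,"wy": 0,"wz": 0,"grip": 0.1},
    {"x": 0,"y": 0,"z": 0,"wx": 0,"wy": 0,"wz": 0,"grip": 0.1},
  ],
  squeeze=40,
)

```text
clock: 73.4
eef_pos: [564.3, 135.3, 18.0]
eef_rot: [-2.881, 0.0, 1.738]
wrist_force: [1.4, -0.9, 3.0]
finger_gap: 19.0
```

```bash
python3 -c "
from h import *
st()
grab('34')
crop('scene','34',225,175,100,80,8,'sf34')
"
```

```text
clock 73.4 local -3.5 148.3 z 18.0 F local 1.2 -1.1 3.0 gap 19.0
```

play_rows(
  commands=[
    {"x": 0,"y": 0.0109,"z": -0.0045,"wx": 0,"wy": 0,"wz": 0,"grip": 0.1},
    {"x": 0,"y": 0.0093,"z": -0.0072,"wx": 0,"wy": 0,"wz": 0,"grip": 0.1},
    {"x": 0,"y": 0.0072,"z": -0.0093,"wx": 0,"wy": 0,"wz": 0,"grip": 0.1},
    {"x": 0,"y": 0.0045,"z": -0.0109,"wx": 0,"wy": 0,"wz": 0,"grip": 0.1},
    {"x": 0,"y": 0.0015,"z": -0.0116,"wx": 0,"wy": 0,"wz": 0,"grip": 0.1},
    {"x": 0,"y": -0.0015,"z": -0.0116,"wx": 0,"wy": 0,"wz": 0,"grip": 0.1},
    {"x": 0,"y": -0.0045,"z": -0.0109,"wx": 0,"wy": 0,"wz": 0,"grip": 0.1},
    {"x": 0,"y": -0.0072,"z": -0.0093,"wx": 0,"wy": 0,"wz": 0,"grip": 0.1},
    {"x": 0,"y": -0.0093,"z": -0.0072,"wx": 0,"wy": 0,"wz": 0,"grip": 0.1},
    {"x": 0,"y": -0.0109,"z": -0.0045,"wx": 0,"wy": 0,"wz": 0,"grip": 0.1},
    {"x": 0,"y": -0.0116,"z": -0.0015,"wx": 0,"wy": 0,"wz": 0,"grip": 0.1},
    {"x": 0,"y": -0.0116,"z": 0.0015,"wx": 0,"wy": 0,"wz": 0,"grip": 0.1},
    {"x": 0,"y": 0,"z": 0,"wx": 0,"wy": 0,"wz": 0,"grip": 0.1},
  ],
)

```text
clock: 75.12
eef_pos: [562.8, 135.1, 108.3]
eef_rot: [-2.879, 0.0, 1.738]
wrist_force: [-1.9, -0.7, -2.2]
finger_gap: 19.3
```

Run:
```python
from h import *
st()
```

```text
clock 75.12 local -5.0 148.3 z 108.3 F local -2.0 -0.4 -2.2 gap 19.3
```

play_rows(
  commands=[
    {"x": 0,"y": -0.0109,"z": 0.0045,"wx": 0,"wy": 0,"wz": 0,"grip": 0.1},
    {"x": 0,"y": -0.0093,"z": 0.0072,"wx": 0,"wy": 0,"wz": 0,"grip": 0.1},
    {"x": 0,"y": -0.0072,"z": 0.0093,"wx": 0,"wy": 0,"wz": 0,"grip": 0.1},
    {"x": 0,"y": -0.0045,"z": 0.0109,"wx": 0,"wy": 0,"wz": 0,"grip": 0.1},
    {"x": 0,"y": -0.0015,"z": 0.0116,"wx": 0,"wy": 0,"wz": 0,"grip": 0.1},
    {"x": 0,"y": 0.0015,"z": 0.0116,"wx": 0,"wy": 0,"wz": 0,"grip": 0.1},
    {"x": 0,"y": 0.0045,"z": 0.0109,"wx": 0,"wy": 0,"wz": 0,"grip": 0.1},
    {"x": 0,"y": 0.0072,"z": 0.0093,"wx": 0,"wy": 0,"wz": 0,"grip": 0.1},
    {"x": 0,"y": 0.0093,"z": 0.0072,"wx": 0,"wy": 0,"wz": 0,"grip": 0.1},
    {"x": 0,"y": 0.0109,"z": 0.0045,"wx": 0,"wy": 0,"wz": 0,"grip": 0.1},
    {"x": 0,"y": 0.0116,"z": 0.0015,"wx": 0,"wy": 0,"wz": 0,"grip": 0.1},
    {"x": 0,"y": 0.0116,"z": -0.0015,"wx": 0,"wy": 0,"wz": 0,"grip": 0.1},
    {"x": 0,"y": 0,"z": 0,"wx": 0,"wy": 0,"wz": 0,"grip": 0.1},
  ],
)

```text
clock: 76.75
eef_pos: [564.8, 135.4, 17.9]
eef_rot: [-2.881, 0.0, 1.738]
wrist_force: [2.0, -0.2, 5.0]
finger_gap: 19.5
```

play_rows(
  commands=[
    {"x": 0,"y": 0.0109,"z": -0.0045,"wx": 0,"wy": 0,"wz": 0,"grip": 0.1},
    {"x": 0,"y": 0.0093,"z": -0.0072,"wx": 0,"wy": 0,"wz": 0,"grip": 0.1},
    {"x": 0,"y": 0.0072,"z": -0.0093,"wx": 0,"wy": 0,"wz": 0,"grip": 0.1},
    {"x": 0,"y": 0.0045,"z": -0.0109,"wx": 0,"wy": 0,"wz": 0,"grip": 0.1},
    {"x": 0,"y": 0.0015,"z": -0.0116,"wx": 0,"wy": 0,"wz": 0,"grip": 0.1},
    {"x": 0,"y": -0.0015,"z": -0.0116,"wx": 0,"wy": 0,"wz": 0,"grip": 0.1},
    {"x": 0,"y": -0.0045,"z": -0.0109,"wx": 0,"wy": 0,"wz": 0,"grip": 0.1},
    {"x": 0,"y": -0.0072,"z": -0.0093,"wx": 0,"wy": 0,"wz": 0,"grip": 0.1},
    {"x": 0,"y": -0.0093,"z": -0.0072,"wx": 0,"wy": 0,"wz": 0,"grip": 0.1},
    {"x": 0,"y": -0.0109,"z": -0.0045,"wx": 0,"wy": 0,"wz": 0,"grip": 0.1},
    {"x": 0,"y": -0.0116,"z": -0.0015,"wx": 0,"wy": 0,"wz": 0,"grip": 0.1},
    {"x": 0,"y": -0.0116,"z": 0.0015,"wx": 0,"wy": 0,"wz": 0,"grip": 0.1},
    {"x": 0,"y": 0,"z": 0,"wx": 0,"wy": 0,"wz": 0,"grip": 0.1},
  ],
)

```text
clock: 78.38
eef_pos: [562.8, 135.1, 108.3]
eef_rot: [-2.879, 0.0, 1.738]
wrist_force: [-1.6, -0.3, -1.9]
finger_gap: 19.2
```

```bash
python3 - <<'E'
from h import *
st()
grab('t2')
crop('scene','t2',0,0,512,384,1.5,'t2s',[])
E
ls -t pics | head -3
```

```text
clock 78.38 local -5.0 148.3 z 108.3 F local -1.6 -0.0 -1.9 gap 19.2
t2s.png
topt2.npz
scenet2.npz
```

View pics/t2s.png

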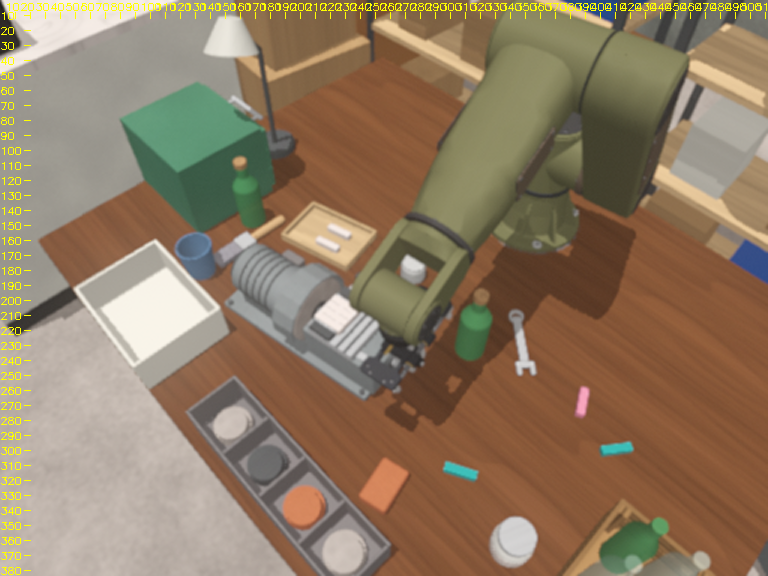

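The scene shows both bottles upright, the vise with its bars (≈ px 225,205) moved toward the wheel, and two bars in the tray (≈ 220,158). Third turn now, with its last step slightly short.

play_rows(
  commands=[
    {"x": 0,"y": -0.0109,"z": 0.0045,"wx": 0,"wy": 0,"wz": 0,"grip": 0.1},
    {"x": 0,"y": -0.0093,"z": 0.0072,"wx": 0,"wy": 0,"wz": 0,"grip": 0.1},
    {"x": 0,"y": -0.0072,"z": 0.0093,"wx": 0,"wy": 0,"wz": 0,"grip": 0.1},
    {"x": 0,"y": -0.0045,"z": 0.0109,"wx": 0,"wy": 0,"wz": 0,"grip": 0.1},
    {"x": 0,"y": -0.0015,"z": 0.0116,"wx": 0,"wy": 0,"wz": 0,"grip": 0.1},
    {"x": 0,"y": 0.0015,"z": 0.0116,"wx": 0,"wy": 0,"wz": 0,"grip": 0.1},
    {"x": 0,"y": 0.0045,"z": 0.0109,"wx": 0,"wy": 0,"wz": 0,"grip": 0.1},
    {"x": 0,"y": 0.0072,"z": 0.0093,"wx": 0,"wy": 0,"wz": 0,"grip": 0.1},
    {"x": 0,"y": 0.0093,"z": 0.0072,"wx": 0,"wy": 0,"wz": 0,"grip": 0.1},
    {"x": 0,"y": 0.0109,"z": 0.0045,"wx": 0,"wy": 0,"wz": 0,"grip": 0.1},
    {"x": 0,"y": 0.0116,"z": 0.0015,"wx": 0,"wy": 0,"wz": 0,"grip": 0.1},
    {"x": 0,"y": 0.0116,"z": -0.0015,"wx": 0,"wy": 0,"wz": 0,"grip": 0.1},
    {"x": 0,"y": 0,"z": 0,"wx": 0,"wy": 0,"wz": 0,"grip": 0.1},
  ],
)

```text
clock: 80.1
eef_pos: [564.9, 135.4, 17.9]
eef_rot: [-2.881, -0.0, 1.738]
wrist_force: [1.4, -0.8, 4.4]
finger_gap: 19.3
```

play_rows(
  commands=[
    {"x": 0,"y": 0.0109,"z": -0.0045,"wx": 0,"wy": 0,"wz": 0,"grip": 0.1},
    {"x": 0,"y": 0.0093,"z": -0.0072,"wx": 0,"wy": 0,"wz": 0,"grip": 0.1},
    {"x": 0,"y": 0.0072,"z": -0.0093,"wx": 0,"wy": 0,"wz": 0,"grip": 0.1},
    {"x": 0,"y": 0.0045,"z": -0.0109,"wx": 0,"wy": 0,"wz": 0,"grip": 0.1},
    {"x": 0,"y": 0.0015,"z": -0.0116,"wx": 0,"wy": 0,"wz": 0,"grip": 0.1},
    {"x": 0,"y": -0.0015,"z": -0.0116,"wx": 0,"wy": 0,"wz": 0,"grip": 0.1},
    {"x": 0,"y": -0.0045,"z": -0.0109,"wx": 0,"wy": 0,"wz": 0,"grip": 0.1},
    {"x": 0,"y": -0.0072,"z": -0.0093,"wx": 0,"wy": 0,"wz": 0,"grip": 0.1},
    {"x": 0,"y": -0.0093,"z": -0.0072,"wx": 0,"wy": 0,"wz": 0,"grip": 0.1},
    {"x": 0,"y": -0.0109,"z": -0.0045,"wx": 0,"wy": 0,"wz": 0,"grip": 0.1},
    {"x": 0,"y": -0.0116,"z": -0.0015,"wx": 0,"wy": 0,"wz": 0,"grip": 0.1},
    {"x": 0,"y": -0.0112,"z": 0.0015,"wx": 0,"wy": 0,"wz": 0,"grip": 0.1},
    {"x": 0,"y": 0,"z": 0,"wx": 0,"wy": 0,"wz": 0,"grip": 0.1},
    {"x": 0,"y": 0,"z": 0,"wx": 0,"wy": 0,"wz": 0,"grip": 0.1},
  ],
)

```text
clock: 81.85
eef_pos: [564.0, 135.3, 108.2]
eef_rot: [-2.879, -0.0, 1.738]
wrist_force: [-1.7, 0.3, 0.7]
finger_gap: 19.7
```

Run:
```python
from h import *
st()
```

```text
clock 81.85 local -3.8 148.3 z 108.2 F local -1.6 0.6 0.7 gap 19.7
```

play_rows(
  commands=[
    {"x": 0,"y": 0,"z": 0,"wx": 0,"wy": 0,"wz": 0,"grip": 0.3},
    {"x": 0,"y": 0,"z": 0,"wx": 0,"wy": 0,"wz": 0,"grip": 0.5},
    {"x": 0,"y": 0,"z": 0,"wx": 0,"wy": 0,"wz": 0,"grip": 0.5},
    {"x": 0,"y": 0,"z": -0.02,"wx": 0,"wy": 0,"wz": 0,"grip": 0.5},
    {"x": 0,"y": 0,"z": -0.04,"wx": 0,"wy": 0,"wz": 0,"grip": 0.5},
    {"x": 0,"y": 0,"z": -0.05,"wx": 0,"wy": 0,"wz": 0,"grip": 0.5},
    {"x": 0,"y": 0,"z": -0.05,"wx": 0,"wy": 0,"wz": 0,"grip": 0.5},
    {"x": 0,"y": 0,"z": 0,"wx": 0,"wy": 0,"wz": 0,"grip": 0.5},
  ],
)

```text
clock: 82.85
eef_pos: [606.3, 142.4, 266.1]
eef_rot: [-2.886, -0.0, 1.738]
wrist_force: [-0.5, 0.4, -0.6]
finger_gap: 47.3
```

Run:
```python
from h import *
st(); print(manip.read_state()['eef_pos'])
grab('t3')
crop('scene','t3',100,100,260,190,3,'t3s',[])
crop('top','t3',80,60,260,190,3,'t3t',[])
```

```text
clock 82.85 local 39.1 148.3 z 266.1 F local -0.4 0.4 -0.6 gap 47.3
[606.30906755 142.41062455 266.11986155]
```

View pics/t3s.png

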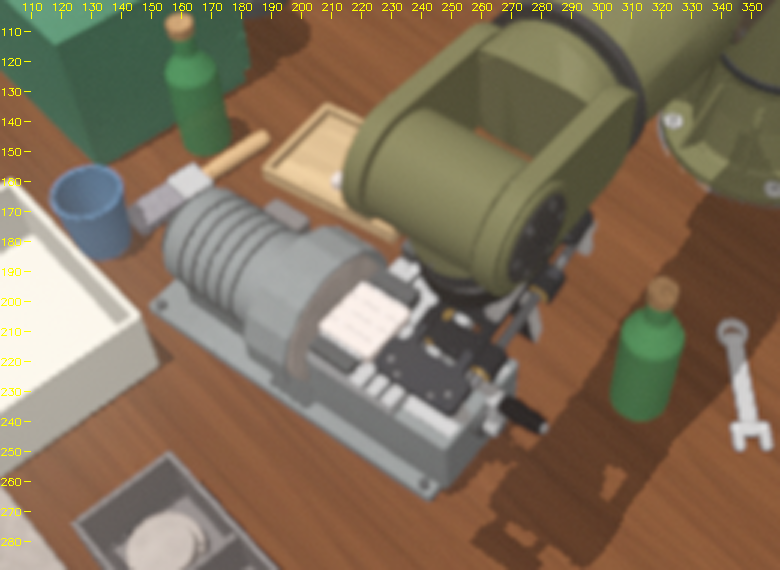

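View pics/t3t.png

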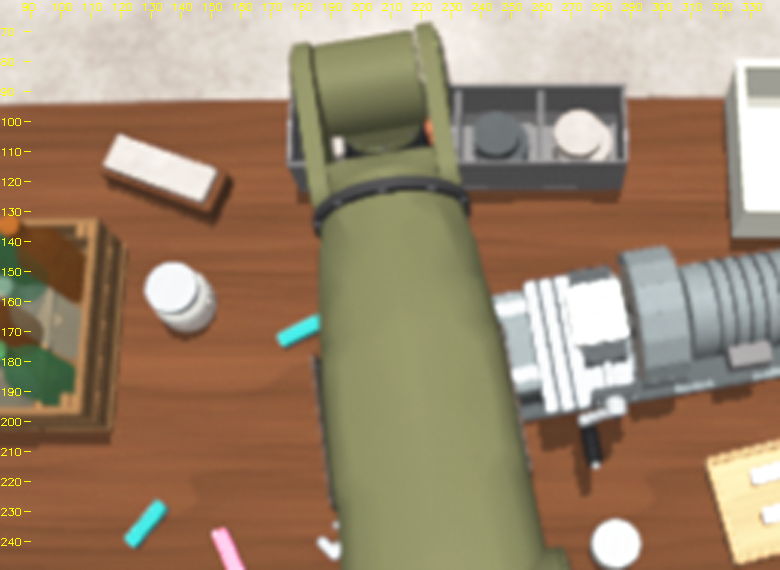

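The feed handle is at scene px ≈(274,237.5), the same as at angle 0. The bars sit at ≈(222,206) beside the wheel, and both bottles stand. I'll move clear for a last look.

play_rows(
  commands=[
    {"x": 0.03,"y": 0,"z": -0.03,"wx": 0,"wy": 0,"wz": 0,"grip": 0.5},
    {"x": 0.05,"y": 0,"z": -0.03,"wx": 0,"wy": 0,"wz": 0,"grip": 0.5},
    {"x": 0.05,"y": 0,"z": 0,"wx": 0,"wy": 0,"wz": 0,"grip": 0.5},
    {"x": 0.05,"y": 0,"z": 0,"wx": 0,"wy": 0,"wz": 0,"grip": 0.5},
    {"x": 0.05,"y": 0,"z": 0,"wx": 0,"wy": 0,"wz": 0,"grip": 0.5},
    {"x": 0.05,"y": 0,"z": 0,"wx": 0,"wy": 0,"wz": 0,"grip": 0.5},
    {"x": 0.03,"y": 0,"z": 0,"wx": 0,"wy": 0,"wz": 0,"grip": 0.5},
    {"x": 0,"y": 0,"z": 0,"wx": 0,"wy": 0,"wz": 0,"grip": 0.5},
  ],
)

```text
clock: 83.95
eef_pos: [565.1, 450.5, 314.5]
eef_rot: [-2.874, 0.002, 1.741]
wrist_force: [0.9, -1.0, -0.3]
finger_gap: 47.2
```

Run:
```python
from h import *
st(); print(manip.read_state()['eef_pos'])
grab('t4')
crop('scene','t4',190,150,130,95,6,'t4s',[])
crop('top','t4',200,130,130,95,6,'t4t',[])
crop('scene','t4',0,0,512,384,1.5,'t4f',[])
```

```text
clock 83.95 local 49.8 458.9 z 314.5 F local 0.8 -1.2 -0.3 gap 47.2
[565.07007078 450.52676323 314.46838459]
```

View pics/t4s.png

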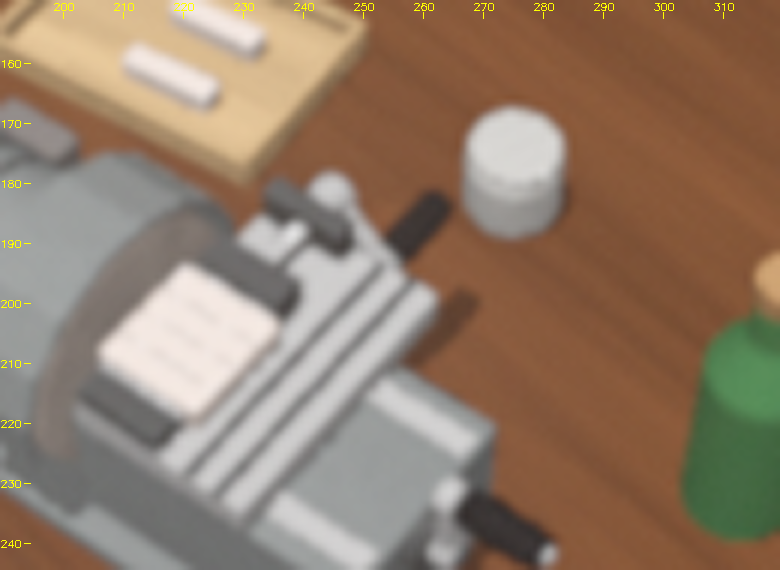

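View pics/t4t.png

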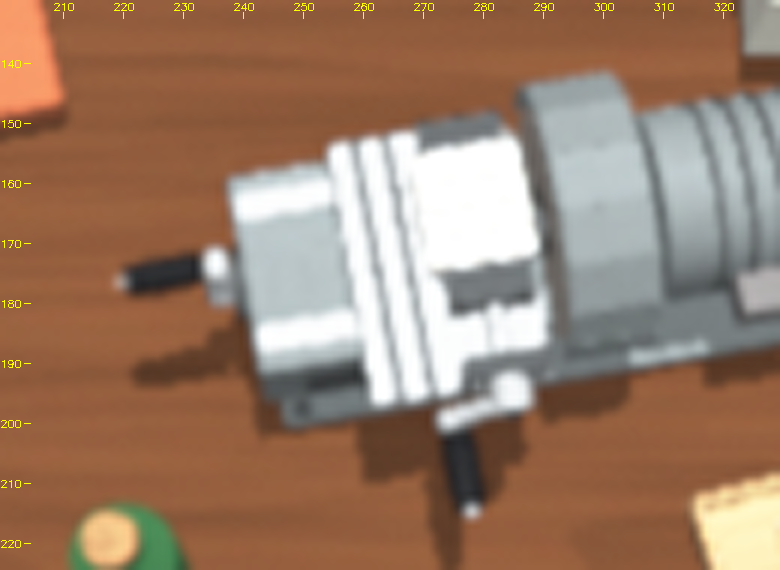

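View pics/t4f.png

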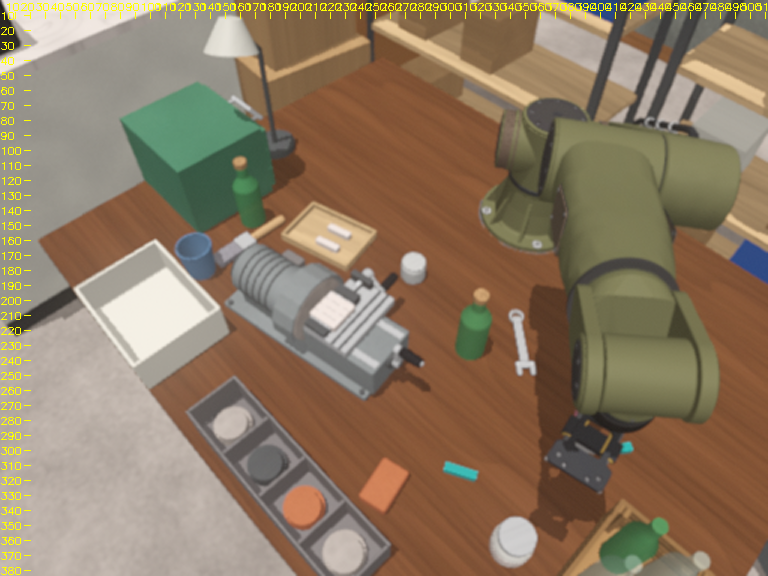

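```bash
grep -n "^def" h.py; sed -n '/def tri/,/^def /p' h.py
python3 - <<'E'
from h import *
import numpy as np
h=tri((259.0,187.5),(276.5,207.5)) 
print('vh',h)
f=tri((274.4,238.0),(226.9,175.3)); print('fh',f)
E
```

```text
5:def grab(tag):
10:def load(n,tag):
12:def ray(n,u,v):
18:def onz(n,u,v,z):
20:def tri(a,b):
24:def proj(n,P):
28:def cloud(n,d):
34:def crop(n,tag,x0,y0,w,h,s,name,marks=()):
43:def bars(tag,zlo,zhi,region,thr=185):
58:def plan(x,y,z,psi=None,cur=None):
67:def vis(a,b=0):
69:def st(cz=0):
def tri(a,b):
    (c1,d1),(c2,d2)=ray("scene",*a),ray("top",*b)
    A=np.stack([d1,-d2],1);s=np.linalg.lstsq(A,c2-c1,rcond=None)[0]
    p,q=c1+d1*s[0],c2+d2*s[1]; return (p+q)/2,np.linalg.norm(p-q)
def proj(n,P):
vh (array([462.27502781, -37.45579184,  97.69965563]), np.float64(1.4380164706402496))
fh (array([569.12337116, 131.18795283, 124.21114453]), np.float64(2.6423463905196587))
```

The vise handle is at (462,-37,98), so about 587°, unchanged since tightening. The feed handle is back straight up at ≈(569,131,124). The bars are in a closed row between the jaws, two bars lie in the tray, both bottles stand, and the arm is clear. Handing in.

Run:
```python
from h import *
print(manip.sign_off())
```

```text
the job is handed in; nothing more can be done
None
```

I did every step in the order asked and handed the job in at about 84 s. The one open point is that the vise crank would not stay at its tight angle when let go.

- **Bars:** Both finished bars are in the plywood tray. All four new bars lie side by side between the jaws, centred to about 1 mm.
- **Vise:** I wound the crank to about 655°, past the tight point at about 621°, and did this three times. Each time it sprang back to about 587–588° when released, roughly 11–12° past the point where the jaw meets the bars. The task text suggests it should stop at the tight angle, so this check disagrees with it. The bars are still held in a closed row.
- **Feed:** I wound exactly three turns clockwise. At release the handle was straight up, within about 0.5° of its starting position. The last pictures show the vise moved up towards the wheel; I did not measure that travel.
- **Last pictures:** Both bottles are standing, the look-alikes were left alone, and the arm is clear of everything.

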